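# Set the running clearance of a feed jig's hold-down

## Robot

A 6-joint arm with a two-finger parallel gripper is mounted at the origin on a cart in front of the work surface, level with it; the furniture and walls round the work are solid. World frame = base frame: x ahead of the robot, y to its left, z up, the work surface at z = 0. Lengths are in m, angles in rad, forces in N, time in s.
With the tool pointing down it reaches from about 0.275 to 0.875 m from the base axis. Payload 12.5 kg.
Tool frame: the origin (TCP) lies between the finger pads; the fingertips stand 25 mm ahead of it and the grasp point (between the pads) lies 6 mm ahead of it; z points along the fingers, y is the direction in which the jaws open and shut (so a half turn about z gives the same grasp; the last joint's range is limited). The gripper opens to 85 mm and grips with 20 to 120 N. Pads are 22 mm wide; open, the fingers measure 114 mm over their backs; the gripper's body (76 mm by 85 mm) begins 54 mm behind the grasp point. The pads swing forward as they close: fully open they stand 13 mm farther back than shut.
Start: joints at [1.163, 0.351, 1.652, -0, 1.139, -0.085], TCP at [0.174, 0.522, 0.227] pointing down, gripper open.
Joint ranges: [-2.75, 2.75], [-0.79, 2.1], [0.01, 2.65], [-1.57, 4.71], [0.07, 3.14], [-2.87, 2.87]. Speed limits (rad/s): [2.22, 2.22, 2.79, 3.14, 3.14, 3.14].

## Interface

Orientations are given as a unit quaternion [w, x, y, z].
In Python, from station import sense, snapshot, close_job, regions_of, landmark_of gives the robot as it stands.
- The arm moves only by the tool move_arm, never from a script. Its argument "targets" is a list of rows, each a list of 2 entries, a list of its own where there are three numbers: the shift along the tool's x, y, z in mm, then the turn, a rotation vector about the tool's x, y, z in degrees. In form: [[[dx, dy, dz], [ax, ay, az]], ...]. A call has 1 to 20 rows; each row shifts and turns the commanded pose from where the row before left it, along the tool's axes as they then stand; what a row does not reach is not made up. A row lasts 1/8 s, in which the tool goes at most 62.5 mm and 10.7 degrees, less where a joint would pass 70% of its speed; a pose out of reach is approached as far as the arm can. A call with a gripper value outside its range is refused whole. "claw" is the closure, from -1 (fully open) to 1 (shut), so that 0 is half open, set as the call begins (left out, the last holds). The fingers move at their own pace and stop on an object; the grip force is fixed at half the most. Time passes only in rows, so rows that do not move let the fingers close. It gives the time, the measured TCP pose, the force and the opening at its end, in the units of the state.
- sense(): the state, without advancing time (a new reading comes with each control period).
- snapshot(name): name is "side" or "top" or "wrist"; returns a dict with "frame" (384x512x3 uint8, red, green, blue), "z_map" (384x512 float32, m along the optical axis (not along the pixel's ray), 0 where there is no reading), "K" (3x3 intrinsics, pixels), "k1" (the pictures are not rectified: a ray, as slopes to the right and down, at radius r is drawn at 1 + k1 r^2 times it, then the intrinsics apply), "rvec" (rotation vector, rad) and "tvec" (3), from world to camera coordinates, as OpenCV has them. Camera axes: x right, y down, z forward; pixel columns grow to the right and rows downward; lengths in m; the calibration is good to about 2 mm. A picture is of the moment at which its call begins.
- close_job(): hands the job in, once; it reports no verdict.
Trained networks look in the newest picture that a camera, given by its name, has taken for a name from the list of things; names that differ only in an ending like _2 or _b are one class to them, and where a whole thing is asked for, a point or a joint stands for the part that bears it (a point fixed in the world has none). Each returns a list of dicts, best first, with "conf" (0 to 1); they miss things now and then, are a little off and sometimes report something else, mostly with a low value. They report only what shows in the picture. A call takes as long as a camera call.
- regions_of(camera, name): "mask" (384x512 bool, what is visible of it) and "location" ([row, column] in pixels, amid what is visible of it).
- landmark_of(camera, name): "location" ([row, column] in pixels: a listed point, or the origin of a listed thing).
The state is a dict: "clock": time; "joint_positions": joint angles; "joint_velocities": joint speeds; "effort": joint torques, N m; "ee_pos": TCP position; "tool_rot": TCP orientation; "ft_force": force on the tool from outside, world axes, zero at the start; "torque": the same for the moment, N m; "opening": finger opening in m.
Only numpy, scipy, OpenCV 4.12 (cv2) and the standard library are available. Lean on these libraries where they do the work, as an engineer would, in place of code of your own. Each camera call takes 0.05 s, during which the arm holds its last target.

## Task

Set the running clearance of the hold-down on the feed jig: turn its spade thumbscrew clockwise until the shoe seats on the board, then zero the readout there by pressing its small recessed button fully in with the tip of the pin punch, and put the punch back upright in its hole in the wooden stand. Then back the thumbscrew off a quarter turn (counter-clockwise) from where it seated and finish still holding it there, pinched in the gripper, so that I can tighten the lock nut under it. Leave the other things on the bench where they are.

Things in the scene. Friction and masses are not known exactly. Their poses are not given: they have to be found in the camera images.
- thumbscrew (a joint): turn of the thumbscrew about its vertical axis, rad: 0 = shoe seated hard on the board (fixed stop), growing counter-clockwise seen from above as the screw is backed off (shoe rises 2 mm per quarter turn). Starts 0.6 to 1.3 rad from its seat. Light thread friction (about 0.06 N m) keeps it where it is left; it does not move up or down as it turns.
- spade (a point): centre of the thumbscrew's upright flat steel spade on top of the jig's head, on the screw's axis. The spade is 32 mm wide along the point's x, 10 mm thick along its y (pinch it across y) and 26 mm tall (13 mm above and below this point); the point turns with the screw, z up. Below it: a 9 mm stem, a brass lock nut 23 mm across whose top is 28 mm below this point, the head's top 35 mm below.
- button_well (a point): centre of the rim of the round well, 14 mm across, in the flat top of the black readout housing (44 x 50 mm) beside the head, on the right seen from its front, 60 mm from the screw's axis; z is up. The spring zero button (10 mm across, grey) lies in it, its top 3 mm below the rim.
- zero_button (a joint): travel of the zero button, m: 0 = out, 0.0045 = fully pressed (about 4 N); it springs back. Fingers are too wide for its well.
- punch_grip (a point): grip point on the axis of the steel pin punch, which starts upright in the stand, point down. The punch is a round bar 12 mm across and 125 mm long whose last 14 mm are a flat-ended pin 6 mm across. This point lies 85 mm above the pin's end (40 mm below the top end); the point's z points along the punch, away from the pin.
- punch_tip (a point): centre of the flat end of the punch's pin; its z points along the punch, away from the pin.
- punch: the pin punch; origin at the flat end of its pin, z along the punch towards its top.
- stand_hole (a point): centre of the mouth, in the flat top of the stand, of the punch's hole: 15 mm across with a small chamfer, 45 mm deep. The stand is a fixed wooden block 60 x 110 x 55 mm tall, wide along the point's y; this hole is the larger of its two, 28 mm from the block's middle (towards the point's +y), the other hole (10 mm) stays empty.
- jig: the fixed grey steel feed jig on the bench: bed 200 x 240 mm, 14 mm thick, with a wooden board in its channel and a C-frame whose head stands over the board, head top 107 mm above the bench. Origin on the bench below the screw's axis; the column stands to +x of it, the readout housing to -y. The top of the spade, 155 mm above the bench, is its highest point.
- board_2: loose wooden offcut 45 x 100 x 22 mm lying beside the jig; leave alone.
- board_3: loose wooden offcut 60 x 90 x 19 mm lying on the bench; leave alone.
- marking_gauge: wooden marking gauge, 60 x 200 x 70 mm, at the back; leave alone.
- wax_tin: round flat tin 72 mm across, 27 mm tall; leave alone.
- sanding_block: cork-topped sanding block 62 x 107 x 27 mm; leave alone.
- spring_clamp: spring clamp 60 x 140 x 22 mm lying on the bench; leave alone.

How it is judged:
On the way, in this order (a step that is already met when the one before it is completed fails the run):
1. the thumbscrew is turned home: shoe seated on the board (value of joint thumbscrew below 0.06 rad), for 0.2 s.
2. with the screw still seated, the zero button is pressed fully in with the punch (value of joint zero_button above 0.0035 m and contact force between punch and zero_button above 0.5 N and value of joint thumbscrew below 0.12 rad), for 0.15 s.
3. the punch is back upright in its hole and let go (z of punch_tip in the frame of stand_hole below -0.035 m and horizontal distance between punch_tip and stand_hole below 0.008 m and angle between punch's own z axis and vertical below 0.2 rad and contact force between the fingers and punch below 0.05 N), for 0.2 s.
At the end, for the whole second after the job is handed in: the thumbscrew stands a quarter turn (90 degrees, within 15) counter-clockwise of its seat, still, and gripped by the fingers (more than 3 N); the zero button is out; the punch stands in its hole (pin end at least 35 mm below the mouth and within 8 mm of its axis, leaning less than 0.2 rad) (value of joint thumbscrew between 1.311 and 1.831 rad and velocity of joint thumbscrew between -0.1 and 0.1 rad/s and contact force between the fingers and thumbscrew above 3 N and value of joint zero_button below 0.001 m and z of punch_tip in the frame of stand_hole below -0.035 m and horizontal distance between punch_tip and stand_hole below 0.008 m and angle between punch's own z axis and vertical below 0.2 rad); the arm keeps its last pose, push and grip.
It fails at once if a bystander is pushed more than 30 mm (distance of any of board_2, board_3, marking_gauge, wax_tin, sanding_block, spring_clamp from where it was at the start of the episode above 0.03 m).
It also fails if it takes over 67 s, if anything falls off the work surface, if the arm or the gripper's body presses on something with over 40 N, if the wrist force passes 120 N, or if a joint passes its speed limit or range.

## Working session

There is one attempt and no reset: what is moved stays moved. The work goes in short steps, Python scripts to look and compute and a tool call to move; the robot and the scene stay as the last step left them, time stands still between calls to the robot, and variables do not carry over. Pictures are saved under pics/ and viewed, and the job is handed in when it is done.

Besides the shell and the picture viewer there is one more tool, called as name([rows], argument=value, ...), one row to a line, values as JSON. move_arm: Moves the arm, as the interface text tells. Its arguments: {"type":"object","properties":{"targets":{"type":"array"},"claw":{"type":"number"}},"required":["targets"]}

```bash
mkdir -p pics; ls; cat > h.py <<'E'
import numpy as np, cv2
from station import sense, snapshot, close_job, regions_of, landmark_of
from scipy.spatial.transform import Rotation as R
def cam(s): return cv2.Rodrigues(np.array(s['rvec'],float))[0], np.array(s['tvec'],float).reshape(3)
def ray(s,rc):
    K=np.array(s['K']);k1=s['k1']
    x=np.array([(rc[1]-K[0,2])/K[0,0],(rc[0]-K[1,2])/K[1,1]])
    u=cv2.undistortPoints(np.array([[[rc[1],rc[0]]]],float),K,np.array([k1,0,0,0.]))[0,0]
    return np.array([u[0],u[1],1.])
def at_depth(s,rc,d):
    Rm,t=cam(s); return Rm.T@(ray(s,rc)*d-t)
def at_z(s,rc,z):
    Rm,t=cam(s); o=-Rm.T@t; v=Rm.T@ray(s,rc); return o+v*(z-o[2])/v[2]
def proj(s,p):
    K=np.array(s['K']); uv=cv2.projectPoints(np.array(p,float).reshape(-1,1,3),np.array(s['rvec'],float),np.array(s['tvec'],float),K,np.array([s['k1'],0,0,0.]))[0].reshape(-1,2)
    return uv[:,::-1]
def cloud(s):
    K=np.array(s['K']);h,w=s['z_map'].shape
    rr,cc=np.mgrid[:h,:w]
    u=cv2.undistortPoints(np.stack([cc.ravel(),rr.ravel()],1).astype(float)[:,None],K,np.array([s['k1'],0,0,0.]))[:,0]
    d=s['z_map'].ravel(); Rm,t=cam(s)
    P=(np.c_[u,np.ones(len(u))]*d[:,None]-t)@Rm
    P[d==0]=np.nan
    return P.reshape(h,w,3)
def save(s,n): cv2.imwrite('pics/'+n+'.png',s['frame'][:,:,::-1])
def tri(obs):
    A=np.zeros((3,3));b=np.zeros(3)
    for s,rc in obs:
        Rm,t=cam(s);o=-Rm.T@t;v=Rm.T@ray(s,rc);v/=np.linalg.norm(v);M=np.eye(3)-np.outer(v,v);A+=M;b+=M@o
    return np.linalg.solve(A,b)
E
python3 - <<'E'
from h import *
S={}
for n in ['side','top','wrist']:
    S[n]=snapshot(n); save(S[n],n+'0')
    Rm,t=cam(S[n]); print(n,'cam at',-Rm.T@t)
for p in ['spade','button_well','punch_grip','punch_tip','stand_hole','jig']:
    obs=[]
    for n in S:
        L=landmark_of(n,p)
        for l in L[:2]: print(p,n,round(l['conf'],2),np.round(l['location'],1))
        if L and L[0]['conf']>.4: obs.append((S[n],L[0]['location']))
    if len(obs)>1: print('  tri',tri(obs))
print(sense())
E
```

```text
pics
side cam at [ 0.27247079 -0.87661466  0.71234146]
top cam at [0.38258402 0.03233008 1.35640812]
wrist cam at [0.09689465 0.54594483 0.37488517]
spade side 0.62 [161.9 251.7]
spade top 0.48 [174.2 224.3]
spade wrist 0.71 [319.2 199.5]
  tri [ 0.56640029  0.23457768 -0.03537224]
button_well side 0.96 [183.7 261.4]
button_well top 0.77 [170.9 243.2]
button_well top 0.6 [195.2 331.3]
  tri [0.58325933 0.06358365 0.09909609]
punch_grip side 0.49 [254.1 271. ]
punch_grip top 0.4 [189.  336.9]
punch_grip top 0.21 [168.7 313.2]
stand_hole top 0.91 [195.8 331.4]
jig side 0.74 [198.6 250.7]
jig top 0.74 [240.4 182.5]
jig top 0.57 [181.4 228.7]
  tri [ 0.47723481  0.24234381 -0.03975409]
{'clock': 1.05, 'joint_positions': array([ 1.16339944e+00,  3.50680614e-01,  1.65181235e+00,  1.96064009e-05,
        1.13912419e+00, -8.46191649e-02]), 'joint_velocities': array([ 0.00081952,  0.00092276,  0.00029764,  0.00167667,  0.00016282,
       -0.00024103]), 'effort': array([ 1.49358279e-03, -5.06049299e+01, -2.91639966e+01, -6.37894141e-05,
        7.37878199e-04, -1.84065004e-05]), 'ee_pos': array([0.17443211, 0.52157953, 0.22709548]), 'tool_rot': array([-1.16187323e-05,  1.60693223e-01,  9.87004401e-01, -9.71133742e-06]), 'ft_force': array([ 0.35085297,  0.87477788, -0.5517056 ]), 'torque': array([0.0111613 , 0.00323767, 0.04704483]), 'opening': 0.085620216224869}
```

View images.

View pics/side0.png

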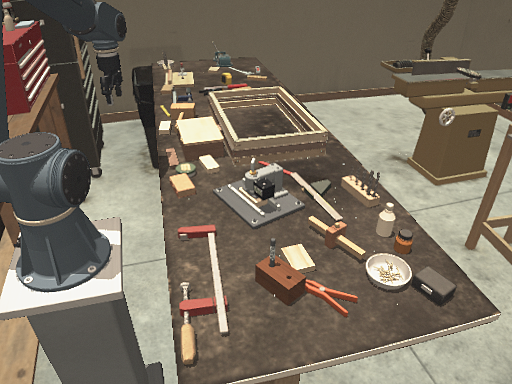

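View pics/top0.png

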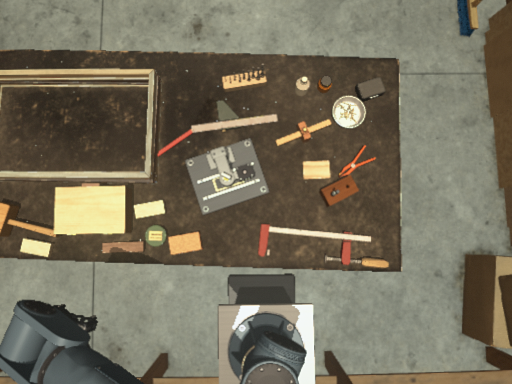

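View pics/wrist0.png

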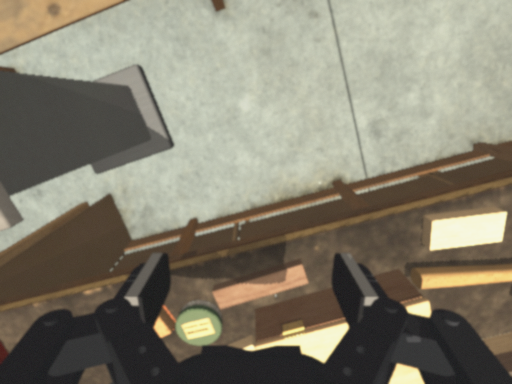

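```bash
python3 - <<'E'
from h import *
s=snapshot('top'); f=s['frame'];print(s['K'][0][0])
a=cv2.resize(f[130:220,180:280],None,fx=7,fy=6,interpolation=cv2.INTER_CUBIC)
cv2.imwrite('pics/t1.png',cv2.resize(f[135:215,180:280],None,fx=7,fy=7,interpolation=cv2.INTER_CUBIC)[:,:,::-1])
cv2.imwrite('pics/t2.png',cv2.resize(f[145:215,300:380],None,fx=7,fy=7,interpolation=cv2.INTER_CUBIC)[:,:,::-1])
P=cloud(s)
def z(r,c): print(r,c,np.round(P[r,c],3))
for r,c in [(174,224),(171,243),(195,331),(189,337),(181,229),(180,250)]: z(r,c)
m=P[...,2]
for (r0,r1,c0,c1) in [(140,215,185,270),(170,210,318,362)]:
  q=m[r0:r1,c0:c1]; i=np.argsort(-np.nan_to_num(q).ravel())[:12]
  for k in i: rr,cc=np.unravel_index(k,q.shape); z(rr+r0,cc+c0)
E
```

```text
397.46995456559756
174 224 [0.569 0.12  0.158]
171 243 [0.586 0.063 0.104]
195 331 [ 0.511 -0.226  0.045]
189 337 [ 0.52  -0.228  0.136]
181 229 [0.555 0.108 0.101]
180 250 [0.569 0.042 0.015]
173 221 [0.572 0.129 0.159]
175 222 [0.566 0.126 0.159]
174 224 [0.569 0.12  0.158]
172 221 [0.575 0.129 0.157]
177 228 [0.56  0.108 0.157]
173 220 [0.572 0.132 0.157]
175 225 [0.566 0.117 0.157]
175 224 [0.566 0.12  0.157]
175 226 [0.566 0.114 0.156]
177 229 [0.56  0.105 0.156]
177 226 [0.56  0.114 0.156]
176 227 [0.563 0.111 0.156]
190 337 [ 0.517 -0.227  0.137]
190 336 [ 0.517 -0.224  0.137]
192 338 [ 0.511 -0.23   0.137]
191 338 [ 0.514 -0.23   0.137]
189 337 [ 0.52  -0.228  0.136]
190 338 [ 0.517 -0.231  0.135]
191 336 [ 0.514 -0.224  0.135]
192 337 [ 0.511 -0.228  0.133]
191 337 [ 0.514 -0.228  0.132]
191 335 [ 0.514 -0.222  0.131]
192 336 [ 0.511 -0.225  0.131]
189 336 [ 0.521 -0.226  0.13 ]
```

View pics/t1.png

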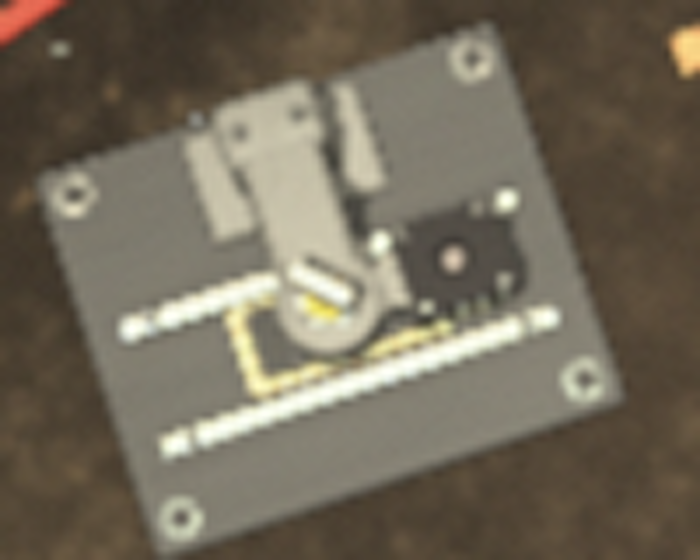

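View pics/t2.png

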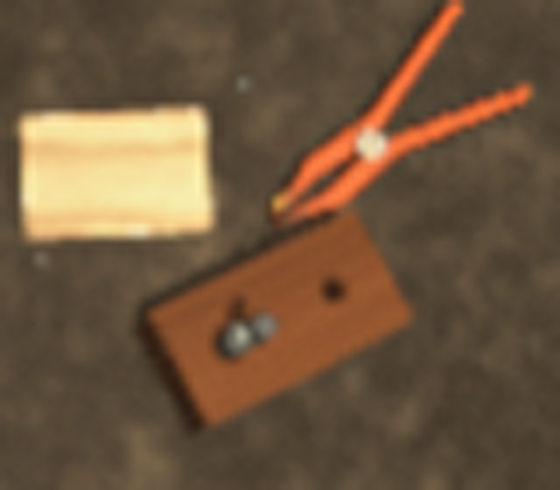

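```bash
cat >> h.py <<'E'
def Rt(st): 
    q=st['tool_rot']; return R.from_quat([q[1],q[2],q[3],q[0]])
def plan(p,yawy,st=None,p0=None,y0=None):
    """target TCP p, tool down, tool-y at yawy deg (world). prints total tool-frame shift (mm) in current axes & z turn."""
    st=st or sense(); r=Rt(st); M=r.as_matrix()
    d=M.T@(np.array(p)-st['ee_pos'])*1000
    ty=np.radians(yawy); y=np.array([np.cos(ty),np.sin(ty),0]); z=np.array([0,0,-1.]); x=np.cross(y,z)
    T=np.stack([x,y,z],1); rv=np.degrees((R.from_matrix(M).inv()*R.from_matrix(T)).as_rotvec())
    print('now',np.round(st['ee_pos'],4),'yawy',np.degrees(np.arctan2(M[1,1],M[0,1])).round(2),'zaxis',np.round(M[:,2],4),'clock',st['clock'])
    print('shift(mm, present axes)',d.round(1),'turn',rv.round(2),'F',np.round(st['ft_force'],1),'open',round(st['opening'],4))
E
python3 - <<'E'
from h import *
st=sense();s=snapshot('wrist');Rm,t=cam(s);M=Rt(st).as_matrix()
print('cam pos in tool',M.T@(-Rm.T@t-st['ee_pos']));print('cam axes in tool (cols)\n',(M.T@Rm.T).round(3))
print(s['K'],s['k1'])
# spade orientation, jig yaw from top cloud
s=snapshot('top');P=cloud(s)
m=(P[...,2]>.145)&(P[...,2]<.165)&(abs(P[...,0]-.567)<.04)&(abs(P[...,1]-.117)<.04)
q=P[m];c=q[:,:2].mean(0);u,sv,v=np.linalg.svd(q[:,:2]-c);print('spade',m.sum(),c,sv,np.degrees(np.arctan2(v[0,1],v[0,0])))
m=(P[...,2]>.125)&(P[...,2]<.15)&(abs(P[...,0]-.515)<.04)&(abs(P[...,1]+.227)<.04); print('punch',P[m].mean(0),m.sum())
m=(P[...,2]>.045)&(P[...,2]<.062)&(abs(P[...,0]-.515)<.09)&(abs(P[...,1]+.237)<.09);q=P[m];print('stand',cv2.minAreaRect(q[:,:2].astype(np.float32)),q[:,2].mean())
m=(P[...,2]>.096)&(P[...,2]<.112)&(abs(P[...,0]-.586)<.04)&(abs(P[...,1]-.063)<.035);q=P[m];print('housing',cv2.minAreaRect(q[:,:2].astype(np.float32)),q[:,2].mean())
for l in regions_of('top','thumbscrew')[:1]: print('ts',l['conf'],l['location'],l['mask'].sum())
print(at_z(s,[170.9,243.2],.105))
plan([.567,.117,.3],-34)
E
```

```text
cam pos in tool [ 0.08125012 -0.00137063 -0.14824251]
cam axes in tool (cols)
 [[ 0.001 -0.947 -0.322]
 [ 1.     0.001 -0.   ]
 [ 0.    -0.322  0.947]]
[[285.3628169    0.         250.81045416]
 [  0.         285.3628169  197.09293561]
 [  0.           0.           1.        ]] -0.01649027727018603
spade 37 [0.56713158 0.11782947] [0.05583198 0.01894004] 62.63893712007117
punch [ 0.51545342 -0.22688533  0.13231714] 13
stand ((0.5279833078384399, -0.2531246542930603), (0.06013514846563339, 0.11151127517223358), 26.458358764648438) 0.0551508377631083
housing ((0.5833795070648193, 0.06873606890439987), (0.04541198909282684, 0.06654033809900284), 17.36446762084961) 0.10320026879084339
ts 0.41 [172.7, 223.9] 46
[0.58607022 0.06263169 0.105     ]
now [0.1745 0.5216 0.2271] yawy 71.5 zaxis [-0. -0. -1.] clock 1.25
shift(mm, present axes) [-500.6 -259.1  -72.9] turn [ -0.    0.  105.5] F [ 1.5 -0.6  0.2] open 0.0853
```

```bash
cat >> h.py <<'E'
def rows(p,yawy,n,st=None):
    st=st or sense(); plan(p,yawy,st); M=Rt(st).as_matrix()
    d=(np.array(p)-st['ee_pos'])*1000/n
    y0=np.arctan2(M[1,1],M[0,1]); dy=(np.radians(yawy)-y0); dy=(dy+np.pi)%(2*np.pi)-np.pi
    out=[]
    for i in range(n):
        a=y0+dy*i/n; y=np.array([np.cos(a),np.sin(a),0]); x=np.cross(y,[0,0,-1]); T=np.stack([x,y,[0,0,-1]],1)
        v=T.T@d; out.append([[round(float(k)) for k in v],[0,0,round(float(-np.degrees(dy/n)),1)]])
    print(out)
E
python3 - <<'E'
from h import *
rows([.567,.117,.26],-34,12)
E
```

```text
now [0.1745 0.5216 0.2271] yawy 71.5 zaxis [-0. -0. -1.] clock 1.25
shift(mm, present axes) [-500.6 -259.1  -32.9] turn [ -0.    0.  105.5] F [ 1.5 -0.6  0.2] open 0.0853
[[[-42, -22, -3], [0, 0, 8.8]], [[-45, -15, -3], [0, 0, 8.8]], [[-46, -8, -3], [0, 0, 8.8]], [[-47, -1, -3], [0, 0, 8.8]], [[-47, 6, -3], [0, 0, 8.8]], [[-45, 13, -3], [0, 0, 8.8]], [[-42, 20, -3], [0, 0, 8.8]], [[-39, 26, -3], [0, 0, 8.8]], [[-34, 32, -3], [0, 0, 8.8]], [[-29, 37, -3], [0, 0, 8.8]], [[-23, 41, -3], [0, 0, 8.8]], [[-17, 44, -3], [0, 0, 8.8]]]
```

move_arm([
  [[-42, -22, -3], [0, 0, 8.8]],
  [[-45, -15, -3], [0, 0, 8.8]],
  [[-46, -8, -3], [0, 0, 8.8]],
  [[-47, -1, -3], [0, 0, 8.8]],
  [[-47, 6, -3], [0, 0, 8.8]],
  [[-45, 13, -3], [0, 0, 8.8]],
  [[-42, 20, -3], [0, 0, 8.8]],
  [[-39, 26, -3], [0, 0, 8.8]],
  [[-34, 32, -3], [0, 0, 8.8]],
  [[-29, 37, -3], [0, 0, 8.8]],
  [[-23, 41, -3], [0, 0, 8.8]],
  [[-17, 44, -3], [0, 0, 8.8]],
  [[0, 0, 0], [0, 0, 0]],
])

```text
clock: 2.88
ee_pos: [0.5674, 0.1134, 0.2629]
tool_rot: [0.0, 0.884, 0.467, 0.0]
ft_force: [-0.8, 0.3, -0.5]
opening: 0.0856
```

```bash
python3 - <<'E'
from h import *
s=snapshot('wrist');save(s,'w1');np.savez('w1.npz',z=s['z_map'])
plan([.567,.117,.26],-34)
P=cloud(s)
for p in ['spade','button_well','jig']:
  for l in landmark_of('wrist',p)[:2]: 
    r,c=map(int,l['location']); print(p,round(l['conf'],2),np.round(l['location'],1),P[r,c], at_z(s,l['location'],.105),at_z(s,l['location'],.142))
m=(P[...,2]>.147)&(P[...,2]<.165)&(abs(P[...,0]-.567)<.04)&(abs(P[...,1]-.117)<.04)
q=P[m];print('spade',m.sum(),cv2.minAreaRect(q[:,:2].astype(np.float32)),q[:,2].mean(), proj(s,q.mean(0)))
m=(P[...,2]>.1)&(P[...,2]<.112)&(abs(P[...,0]-.586)<.045)&(abs(P[...,1]-.063)<.045);print('housing top z',np.median(P[m][:,2]))
E
```

```text
now [0.5663 0.1147 0.2627] yawy -34.16 zaxis [-5.e-04  1.e-04 -1.e+00] clock 2.925
shift(mm, present axes) [ 2.3 -0.7  2.7] turn [-0.03  0.01 -0.16] F [-0.6  1.2  0.2] open 0.0854
spade 0.63 [188.3 247.7] [0.56885472 0.11786436 0.15701282] [0.55971568 0.10436872 0.105     ] [0.56648194 0.11353642 0.142     ]
spade 0.4 [24.5 67.8] [0.4827292  0.3766954  0.02409263] [0.51085062 0.33488194 0.105     ] [0.5235229  0.31618896 0.142     ]
button_well 0.76 [209.6 286.6] [0.58171682 0.05802463 0.10251889] [0.58216761 0.05798881 0.105     ] [0.58622025 0.07276217 0.142     ]
jig 0.89 [161.5 250.9] [0.57939947 0.12857106 0.10524533] [0.57986755 0.12752276 0.105     ] [0.58419818 0.13389199 0.142     ]
spade 352 ((0.5660872459411621, 0.11630068719387054), (0.032081518322229385, 0.009970023296773434), 62.73265075683594) 0.1556294460902228 [[188.95362363 245.54418652]]
housing top z 0.10556647645541065
```

View pics/w1.png

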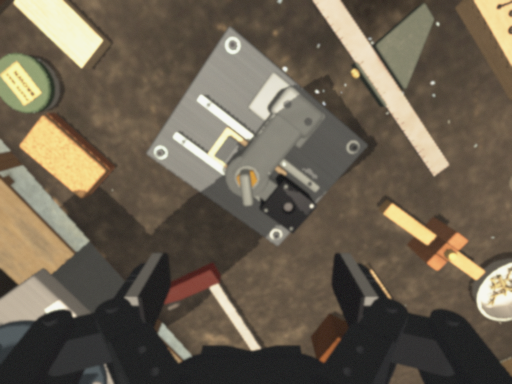

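```bash
python3 - <<'E'
from h import *
rows([.5661,.1163,.151],-27.3,3)
E
```

```text
now [0.5653 0.1162 0.263 ] yawy -33.99 zaxis [-4.e-04  1.e-04 -1.e+00] clock 3.075
shift(mm, present axes) [  0.5   0.7 112. ] turn [-0.02  0.01 -6.69] F [-0.9 -0.6  0.3] open 0.0851
[[[0, 0, 37], [0, 0, -2.2]], [[0, 0, 37], [0, 0, -2.2]], [[0, 0, 37], [0, 0, -2.2]]]
```

move_arm([
  [[0, 0, 40], [0, 0, -6.7]],
  [[0, 0, 37], [0, 0, 0]],
  [[1, 1, 25], [0, 0, 0]],
  [[0, 0, 10], [0, 0, 0]],
  [[0, 0, 0], [0, 0, 0]],
  [[0, 0, 0], [0, 0, 0]],
])

```text
clock: 3.82
ee_pos: [0.5677, 0.1162, 0.1523]
tool_rot: [0.0, 0.854, 0.52, 0.001]
ft_force: [-0.8, -0.4, 0.2]
opening: 0.0854
```

```bash
python3 - <<'E'
from h import *
plan([.5661,.1163,.151],-27.3)
s=snapshot('wrist');save(s,'w2');s=snapshot('side')
cv2.imwrite('pics/s2.png',cv2.resize(s['frame'][120:230,200:320],None,fx=5,fy=5,interpolation=cv2.INTER_CUBIC)[:,:,::-1])
E
```

```text
now [0.5677 0.1162 0.1523] yawy -27.37 zaxis [ 1.7e-03  2.0e-04 -1.0e+00] clock 3.825
shift(mm, present axes) [-0.7 -1.4  1.3] turn [ 0.08 -0.06 -0.07] F [-0.8 -0.4  0.2] open 0.0854
```

View pics/w2.png

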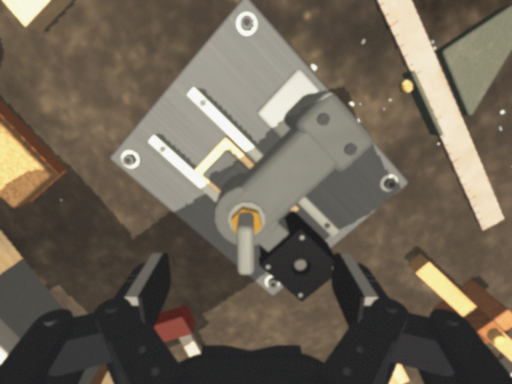

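View pics/s2.png

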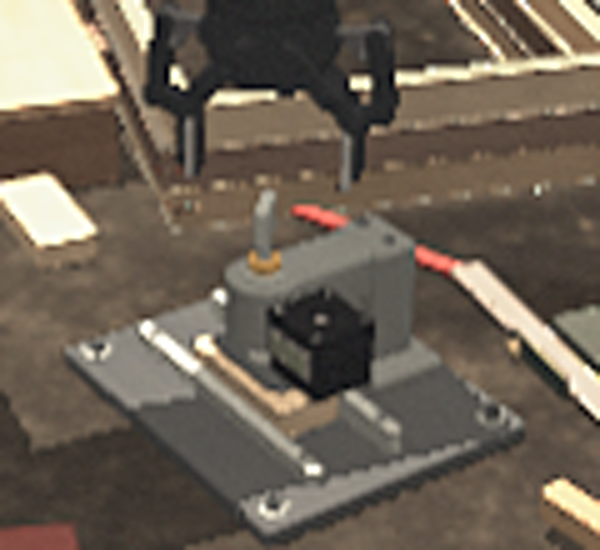

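```bash
python3 - <<'E'
from h import *
s=snapshot('side');P=cloud(s)
def c(p): r=proj(s,p)[0]; return np.round([(r[1]-200)*5,(r[0]-120)*5])
for p in [[.5661,.1163,.155],[.5661,.1163,.142],[.5661,.1163,.107],[.5677,.1162,.14],[.5677,.1162,.127],[.5677,.1162,.165]]: print(p,c(p))
for (x,y) in [(345,178),(190,168),(265,205)]:
  r,cc=int(y/5+120),int(x/5+200); print(P[r-1:r+2,cc-1:cc+2].reshape(-1,3).round(3).tolist())
E
```

```text
[0.5661, 0.1163, 0.155] [261. 198.]
[0.5661, 0.1163, 0.142] [261. 217.]
[0.5661, 0.1163, 0.107] [261. 267.]
[0.5677, 0.1162, 0.14] [264. 220.]
[0.5677, 0.1162, 0.127] [264. 239.]
[0.5677, 0.1162, 0.165] [264. 183.]
[[0.604, 0.083, 0.185], [0.607, 0.082, 0.186], [0.611, 0.085, 0.183], [0.604, 0.083, 0.182], [0.607, 0.083, 0.182], [0.612, 0.088, 0.179], [0.605, 0.084, 0.178], [0.609, 0.086, 0.176], [0.612, 0.086, 0.176]]
[[0.522, 0.128, 0.181], [0.525, 0.126, 0.182], [0.529, 0.131, 0.179], [0.522, 0.127, 0.178], [0.525, 0.125, 0.179], [0.528, 0.127, 0.178], [0.522, 0.128, 0.175], [0.525, 0.126, 0.175], [0.528, 0.129, 0.173]]
[[0.564, 0.11, 0.157], [0.568, 0.116, 0.154], [0.572, 0.117, 0.152], [0.562, 0.104, 0.157], [0.566, 0.108, 0.155], [0.571, 0.116, 0.15], [0.562, 0.105, 0.153], [0.565, 0.104, 0.154], [0.572, 0.117, 0.146]]
```

```bash
python3 - <<'E'
from h import *
s=snapshot('side');P=cloud(s); st=sense(); print(st['ee_pos'])
for x in (188,192,340,345,350):
  cc=x//5+200
  for r in range(150,164): print(r,cc,P[r,cc].round(3),s['frame'][r,cc])
E
```

```text
[0.56752638 0.11599596 0.15178782]
150 237 [0.522 0.129 0.187] [130 122 114]
151 237 [0.522 0.126 0.186] [128 121 113]
152 237 [0.522 0.126 0.182] [127 120 111]
153 237 [0.522 0.128 0.178] [127 121 112]
154 237 [0.522 0.127 0.175] [126 119 110]
155 237 [0.522 0.13  0.17 ] [107  98  90]
156 237 [0.579 0.359 0.042] [86 69 59]
157 237 [0.58  0.361 0.037] [137 119  94]
158 237 [0.58  0.362 0.033] [149 127 100]
159 237 [0.581 0.369 0.025] [109  90  71]
160 237 [nan nan nan] [132 135 115]
161 237 [0.58  0.365 0.019] [119 124 106]
162 237 [0.58  0.364 0.015] [101  80  65]
163 237 [0.581 0.369 0.008] [114  94  72]
150 238 [0.525 0.128 0.188] [100  96  89]
151 238 [0.525 0.125 0.185] [97 92 85]
152 238 [0.525 0.128 0.181] [97 92 86]
153 238 [0.524 0.125 0.179] [95 92 85]
154 238 [0.524 0.124 0.176] [89 86 82]
155 238 [0.524 0.123 0.174] [90 81 74]
156 238 [0.585 0.365 0.039] [92 73 63]
157 238 [0.584 0.362 0.037] [117  99  78]
158 238 [0.583 0.361 0.033] [125 105  82]
159 238 [0.584 0.363 0.027] [113  93  75]
160 238 [0.583 0.359 0.025] [115 101  82]
161 238 [0.583 0.361 0.02 ] [102  90  75]

[... 1117 characters left out ...]
93  73]
161 269 [0.705 0.361 0.002] [119 105  88]
162 269 [0.703 0.353 0.002] [115 104  88]
163 269 [0.696 0.335 0.009] [163 104  85]
150 270 [0.611 0.086 0.196] [61 59 57]
151 270 [0.611 0.086 0.193] [60 56 56]
152 270 [0.611 0.085 0.19 ] [57 55 53]
153 270 [0.611 0.086 0.186] [59 59 57]
154 270 [0.611 0.085 0.184] [58 55 53]
155 270 [0.611 0.084 0.181] [54 55 53]
156 270 [0.611 0.084 0.178] [88 76 65]
157 270 [0.707 0.357 0.021] [113  96  78]
158 270 [0.708 0.358 0.016] [112  93  76]
159 270 [0.71  0.365 0.008] [110  90  70]
160 270 [0.708 0.358 0.008] [108  90  68]
161 270 [0.709 0.36  0.002] [114  97  78]
162 270 [0.707 0.353 0.002] [112  98  80]
163 270 [0.705 0.348 0.   ] [107  87  73]
```

```bash
python3 - <<'E'
from h import *
st=sense();s=snapshot('wrist');P=cloud(s);M=Rt(st).as_matrix()
Q=(P-st['ee_pos'])@M
near=(s['z_map']>0)&(s['z_map']<.2)&(Q[...,2]<.05)
ys=Q[...,1]
for sg in (-1,1):
  m=near&(sg*ys>.03)&(sg*ys<.07)
  q=Q[m]; i=np.argsort(-q[:,2])[:8]; print(q[i].round(4), np.argwhere(m)[i])
for p in [(0,.043,.012),(0,-.043,.012),(0,.043,-.018),(.011,.043,.012)]: print(p,proj(s,M@np.array(p)+st['ee_pos']))
E
```

```text
[[-0.0038 -0.0408 -0.018 ]
 [-0.003  -0.0406 -0.0183]
 [ 0.0025 -0.0411 -0.0184]
 [-0.0079 -0.0405 -0.0185]
 [-0.0015 -0.0403 -0.0187]
 [ 0.0039 -0.0408 -0.0188]
 [ 0.0022 -0.041  -0.019 ]
 [ 0.0064 -0.0411 -0.0191]] [[271 170]
 [270 170]
 [261 168]
 [278 171]
 [268 170]
 [259 168]
 [262 168]
 [255 167]]
[[0.0852 0.0481 0.05  ]
 [0.0593 0.0309 0.05  ]
 [0.062  0.0328 0.0499]
 [0.064  0.0334 0.0499]
 [0.0833 0.0469 0.0499]
 [0.0864 0.0499 0.0499]
 [0.0846 0.0481 0.0498]
 [0.0795 0.0425 0.0498]] [[ 95 321]
 [135 293]
 [131 296]
 [128 297]
 [ 98 319]
 [ 93 324]
 [ 96 321]
 [104 312]]
(0, 0.043, 0.012) [[238.56540096 316.21496334]]
(0, -0.043, 0.012) [[238.4679398  178.67217161]]
(0, 0.043, -0.018) [[264.82133269 328.51282442]]
(0.011, 0.043, 0.012) [[222.4258463  317.56880028]]
```

move_arm([
  [[0, 0, -25], [0, 0, 0]],
  [[0, 0, 0], [0, 0, 0]],
  [[0, 0, 0], [0, 0, 0]],
  [[0, 0, 0], [0, 0, 0]],
  [[0, 0, 0], [0, 0, 0]],
  [[0, 0, 0], [0, 0, 0]],
], claw=0.75)

```text
clock: 4.82
ee_pos: [0.5672, 0.1159, 0.1758]
tool_rot: [-0.0, 0.854, 0.52, -0.0]
ft_force: [-1.0, -0.1, -0.3]
opening: 0.0106
```

```bash
python3 - <<'E'
from h import *
st=sense();s=snapshot('wrist');P=cloud(s);M=Rt(st).as_matrix();save(s,'w3')
print(st['ee_pos'],st['opening'])
Q=(P-st['ee_pos'])@M
near=(s['z_map']>0)&(s['z_map']<.2)&(Q[...,2]<.03)&(abs(Q[...,0])<.02)
for sg in (-1,1):
  m=near&(sg*Q[...,1]>0)&(sg*Q[...,1]<.07)
  q=Q[m]; i=np.argsort(-q[:,2])[:8]; print(q[i].round(4).tolist())
s=snapshot('side');P=cloud(s);Q=(P-st['ee_pos'])@M
m=(abs(Q[...,0])<.025)&(abs(Q[...,1])<.06)&(Q[...,2]<.02);q=Q[m];i=np.argsort(-q[:,2])[:10];print(q[i].round(3).tolist())
cv2.imwrite('pics/s3.png',cv2.resize(s['frame'][100:210,200:320],None,fx=5,fy=5,interpolation=cv2.INTER_CUBIC)[:,:,::-1])
E
```

```text
[0.56715829 0.11593146 0.17584203] 0.010624642685946073
[[0.0135, -0.0058, 0.03], [0.0159, -0.0017, 0.0294], [0.0159, -0.0031, 0.0293], [0.0154, -0.0017, 0.0289], [0.0155, -0.0037, 0.0286], [0.0156, -0.0011, 0.0284], [0.0149, -0.005, 0.0284], [0.0156, -0.003, 0.0283]]
[[0.0157, 0.0009, 0.03], [0.015, 0.0029, 0.0299], [0.0129, 0.0036, 0.0297], [0.0152, 0.0022, 0.0295], [0.0152, 0.0016, 0.0294], [0.0138, 0.0036, 0.0294], [0.0159, 0.0002, 0.0293], [0.0146, 0.0029, 0.029]]
[[-0.01, 0.003, 0.02], [0.002, -0.002, 0.02], [0.002, 0.004, 0.019], [0.007, -0.0, 0.019], [0.008, 0.003, 0.019], [-0.007, -0.004, 0.019], [0.0, 0.001, 0.019], [-0.008, 0.008, -0.003], [0.005, -0.003, -0.005], [-0.011, 0.012, -0.005]]
```

View pics/s3.png

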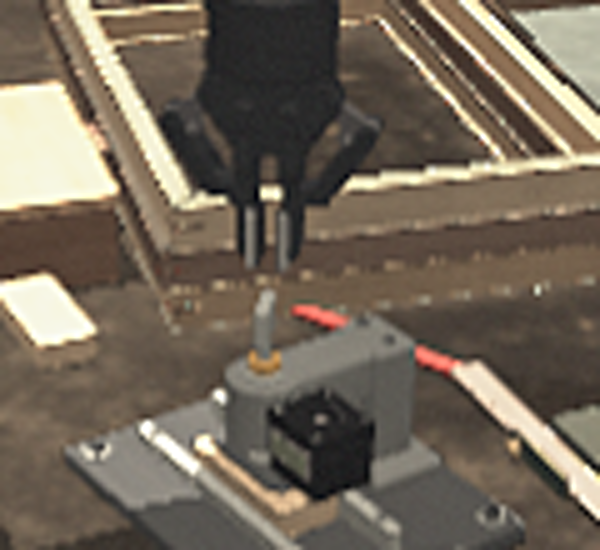

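View pics/w3.png

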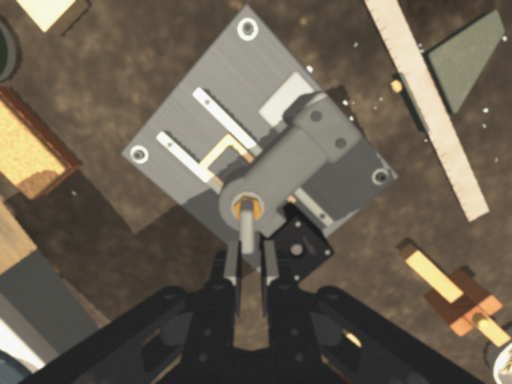

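move_arm([
  [[-1, -1, 0], [0, 0, 0]],
  [[0, 0, 0], [0, 0, 0]],
  [[0, 0, 20], [0, 0, 0]],
  [[0, 0, 25], [0, 0, 0]],
  [[0, 0, 9], [0, 0, 0]],
  [[0, 0, 0], [0, 0, 0]],
], claw=0)

```text
clock: 5.68
ee_pos: [0.5658, 0.1155, 0.122]
tool_rot: [-0.0, 0.854, 0.52, -0.0]
ft_force: [0.4, 0.1, -0.0]
opening: 0.0428
```

move_arm([
  [[0, 0, 0], [0, 0, 0]],
  [[0, 0, 0], [0, 0, 0]],
  [[0, 0, 0], [0, 0, 0]],
  [[0, 0, 0], [0, 0, 0]],
  [[0, 0, 0], [0, 0, 0]],
], claw=1)

```text
clock: 6.3
ee_pos: [0.5645, 0.1165, 0.1231]
tool_rot: [-0.001, 0.854, 0.52, -0.001]
ft_force: [-12.1, 4.8, 11.4]
opening: 0.0091
```

```bash
python3 - <<'E'
from h import *
plan([.5661,.1163,.121],-27.3); print(sense()['torque'],sense()['joint_positions'])
s=snapshot('wrist');save(s,'w4');s=snapshot('side')
cv2.imwrite('pics/s4.png',cv2.resize(s['frame'][100:210,200:320],None,fx=5,fy=5,interpolation=cv2.INTER_CUBIC)[:,:,::-1])
E
```

```text
now [0.5645 0.1165 0.1231] yawy -27.38 zaxis [-0.0027  0.0012 -1.    ] clock 6.3
shift(mm, present axes) [0.6 1.5 2.1] turn [-0.17  0.01 -0.08] F [-12.1   4.8  11.4] open 0.0091
[0.9309885  1.88440435 0.02185885] [0.12200571 0.52315582 1.67092711 0.00187373 0.9499979  0.59884381]
```

View pics/s4.png

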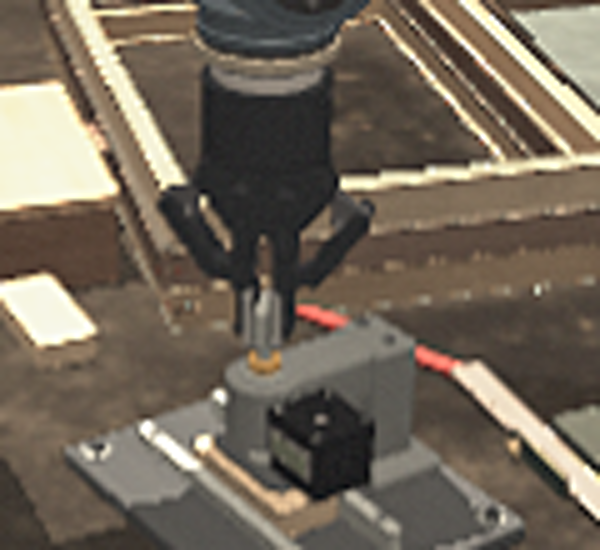

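View pics/w4.png

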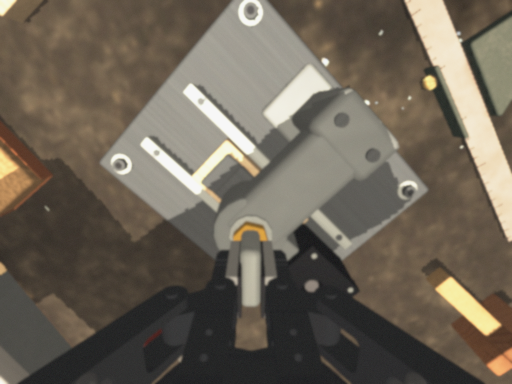

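move_arm([
  [[0, -1.5, -1], [0, 0, 0]],
  [[0, 0, 0], [0, 0, 7]],
  [[0, 0, 0], [0, 0, 7]],
  [[0, 0, 0], [0, 0, 7]],
  [[0, 0, 0], [0, 0, 7]],
  [[0, 0, 0], [0, 0, 0]],
])

```text
clock: 7.15
ee_pos: [0.5638, 0.117, 0.1232]
tool_rot: [-0.001, 0.955, 0.297, -0.001]
ft_force: [-5.5, 6.2, 0.0]
opening: 0.0087
```

```bash
python3 - <<'E'
from h import *
plan([.5661,.1163,.121],-55.3); print(sense()['torque'],sense()['joint_positions'])
E
```

```text
now [0.5638 0.117  0.1232] yawy -55.5 zaxis [-0.0016  0.0011 -1.    ] clock 7.15
shift(mm, present axes) [1.5 1.9 2.2] turn [-0.11  0.04 -0.2 ] F [-5.5  6.2  0. ] open 0.0087
[ 0.95151797  0.83900559 -0.08037678] [1.23179967e-01 5.21544866e-01 1.67337323e+00 1.63809825e-03
 9.48132925e-01 1.09086310e+00]
```

move_arm([
  [[0, -0.8, 0], [0, 0, 5]],
  [[0, 0, 0], [0, 0, 5]],
])

```text
clock: 7.4
ee_pos: [0.5635, 0.1173, 0.1232]
tool_rot: [-0.0, 0.977, 0.212, -0.0]
ft_force: [-4.2, 4.0, -1.4]
opening: 0.0092
```

```bash
python3 - <<'E'
from h import *
plan([.5661,.1163,.121],-65.3); print(sense()['torque'],sense()['joint_positions'][5])
E
```

```text
now [0.5635 0.1173 0.1232] yawy -65.55 zaxis [-1.1e-03  6.0e-04 -1.0e+00] clock 7.4
shift(mm, present axes) [1.9 2.  2.2] turn [-0.06  0.04 -0.25] F [-4.2  4.  -1.4] open 0.0092
[0.63242555 0.6447825  0.0451251 ] 1.2676038590412066
```

move_arm([
  [[0, 0, 0], [0, 0, 5]],
  [[0, 0, 0], [0, 0, 5]],
  [[0, 0, 0], [0, 0, 0]],
])

```text
clock: 7.78
ee_pos: [0.5634, 0.1175, 0.1233]
tool_rot: [-0.0, 0.992, 0.128, -0.001]
ft_force: [-4.9, 5.1, -0.1]
opening: 0.0085
```

```bash
python3 - <<'E'
from h import *
plan([.5661,.1163,.121],-75.3); print(sense()['torque'],sense()['joint_positions'][5])
E
```

```text
now [0.5634 0.1175 0.1233] yawy -75.31 zaxis [-1.3e-03  2.0e-04 -1.0e+00] clock 7.775
shift(mm, present axes) [2.3 1.9 2.3] turn [-0.03  0.07 -0.01] F [-4.9  5.1 -0.1] open 0.0085
[0.77106031 0.77507368 1.30619051] 1.438838049910103
```

move_arm([
  [[0, 0, 0], [0, 0, 0]],
  [[0, 0, 0], [0, 0, -2]],
  [[0, 0, 0], [0, 0, 0]],
])

```text
clock: 8.15
ee_pos: [0.5634, 0.1175, 0.1232]
tool_rot: [-0.0, 0.989, 0.145, -0.001]
ft_force: [-4.7, 5.8, -0.7]
opening: 0.0088
```

```bash
python3 - <<'E'
from h import *
plan([.5661,.1163,.121],-75.3); print(sense()['torque'],sense()['joint_positions'][5])
E
```

```text
now [0.5634 0.1175 0.1232] yawy -73.28 zaxis [-1.3e-03  5.0e-04 -1.0e+00] clock 8.15
shift(mm, present axes) [2.2 1.9 2.2] turn [-0.05  0.07  2.02] F [-4.7  5.8 -0.7] open 0.0088
[0.77140985 0.59692352 0.68761151] 1.4030789656761675
```

move_arm([
  [[0, 0, 0], [0, 0, -2]],
  [[0, 0, 0], [0, 0, 0]],
])

```text
clock: 8.4
ee_pos: [0.5635, 0.1175, 0.1232]
tool_rot: [-0.0, 0.987, 0.162, -0.001]
ft_force: [-4.2, 5.4, 0.5]
opening: 0.0092
```

move_arm([
  [[0, 0, 0], [0, 0, 0]],
  [[0, 0, 0], [0, 0, 0]],
  [[0, 0, 0], [0, 0, 0]],
  [[0, 0, -30], [0, 0, 0]],
  [[0, 0, -45], [0, 0, 0]],
  [[0, 0, -25], [0, 0, 0]],
  [[0, 0, 0], [0, 0, 0]],
], claw=0.2)

```text
clock: 9.28
ee_pos: [0.565, 0.1169, 0.225]
tool_rot: [0.0, 0.987, 0.162, 0.002]
ft_force: [-0.0, -0.3, -1.3]
opening: 0.0341
```

```bash
python3 - <<'E'
from h import *
s=snapshot('wrist');save(s,'w5');P=cloud(s)
m=(P[...,2]>.147)&(P[...,2]<.165)&(abs(P[...,0]-.567)<.03)&(abs(P[...,1]-.117)<.03)
q=P[m];print('spade',m.sum(),cv2.minAreaRect(q[:,:2].astype(np.float32)),q[:,2].mean())
for l in landmark_of('wrist','button_well')[:2]:
    r,c=map(int,l['location']); print(round(l['conf'],2),np.round(l['location'],1),P[r,c], at_z(s,l['location'],.105))
rows([.5155,-.228,.21],-73.3,8)
E
```

```text
spade 449 ((0.5664547085762024, 0.11690770089626312), (0.03128888085484505, 0.009208683855831623), 18.730390548706055) 0.15566180113744796
0.83 [191.4 308.7] [0.58220744 0.05985532 0.10197184] [0.58274175 0.05995142 0.105     ]
now [0.5638 0.1167 0.2224] yawy -71.4 zaxis [-6.e-04 -1.e-04 -1.e+00] clock 9.375
shift(mm, present axes) [-155.8  311.3   12.5] turn [-0.    0.04  1.9 ] F [-0.5  0.   0. ] open 0.0342
[[[-19, 39, 2], [0, 0, 0.2]], [[-19, 39, 2], [0, 0, 0.2]], [[-19, 39, 2], [0, 0, 0.2]], [[-19, 39, 2], [0, 0, 0.2]], [[-19, 39, 2], [0, 0, 0.2]], [[-19, 39, 2], [0, 0, 0.2]], [[-18, 39, 2], [0, 0, 0.2]], [[-18, 39, 2], [0, 0, 0.2]]]
```

View pics/w5.png

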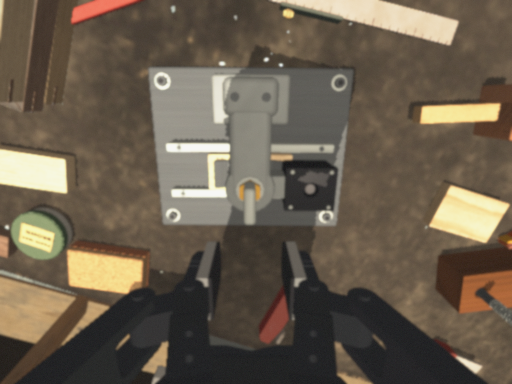

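move_arm([
  [[-19, 39, 2], [0, 0, 0.2]],
  [[-19, 39, 2], [0, 0, 0.2]],
  [[-19, 39, 2], [0, 0, 0.2]],
  [[-19, 39, 2], [0, 0, 0.2]],
  [[-19, 39, 2], [0, 0, 0.2]],
  [[-19, 39, 2], [0, 0, 0.2]],
  [[-20, 39, 2], [0, 0, 0.2]],
  [[-20, 39, 2], [0, 0, 0.2]],
  [[0, 0, 0], [0, 0, 0]],
  [[0, 0, 0], [0, 0, 0]],
], claw=-0.2)

```text
clock: 10.62
ee_pos: [0.5131, -0.2268, 0.2061]
tool_rot: [-0.001, 0.989, 0.148, -0.001]
ft_force: [0.4, 0.4, -1.1]
opening: 0.0514
```

```bash
python3 - <<'E'
from h import *
s=snapshot('wrist');save(s,'w6');P=cloud(s)
t=snapshot('top');d=snapshot('side');S=dict(wrist=s,top=t,side=d)
for p in ['punch_grip','punch_tip','stand_hole']:
  obs=[]
  for n in S:
    for l in landmark_of(n,p)[:1]:
      r,c=map(int,l['location']); print(p,n,round(l['conf'],2),np.round(l['location'],1),at_z(S[n],l['location'],{'punch_grip':.095,'punch_tip':.01,'stand_hole':.055}[p]).round(4)); obs.append((S[n],l['location']))
for lo,hi in [(.06,.08),(.08,.1),(.1,.12),(.12,.132),(.132,.14)]:
  m=(P[...,2]>lo)&(P[...,2]<hi)&(abs(P[...,0]-.515)<.025)&(abs(P[...,1]+.228)<.025);q=P[m]
  print(lo,len(q),q.mean(0) if len(q) else 0, cv2.minAreaRect(q[:,:2].astype(np.float32)) if len(q)>3 else 0)
plan([.5155,-.228,.21],-73.3)
E
```

```text
punch_grip wrist 0.76 [191.4 251.6] [ 0.5149 -0.2293  0.095 ]
punch_grip side 0.55 [251.3 273. ] [ 0.5168 -0.2267  0.095 ]
punch_tip side 0.56 [261.9 271.7] [ 0.5338 -0.1753  0.01  ]
stand_hole wrist 0.71 [181.5 249.3] [ 0.5127 -0.2274  0.055 ]
stand_hole top 0.62 [196.1 329.2] [ 0.5061 -0.2181  0.055 ]
stand_hole side 0.68 [260.7 272.5] [ 0.5203 -0.2167  0.055 ]
0.06 49 [ 0.51789082 -0.22766693  0.06985587] ((0.5173381567001343, -0.22811250388622284), (0.0038187503814697266, 0.010620353743433952), 12.500922203063965)
0.08 73 [ 0.51789334 -0.22763457  0.08985801] ((0.5171202421188354, -0.22819499671459198), (0.0049890270456671715, 0.012022688053548336), 12.250243186950684)
0.1 101 [ 0.51773847 -0.22748633  0.11098676] ((0.516344428062439, -0.22723665833473206), (0.005759741645306349, 0.01223486103117466), 32.349491119384766)
0.12 61 [ 0.51767332 -0.22748525  0.12640536] ((0.5165318250656128, -0.22733090817928314), (0.0050880578346550465, 0.01141210738569498), 27.492570877075195)
0.132 150 [ 0.51442307 -0.22872501  0.13584195] ((0.5139533281326294, -0.22891367971897125), (0.010553425177931786, 0.010363595560193062), 82.7746353149414)
now [ 0.5135 -0.2273  0.2071] yawy -72.99 zaxis [-0. -0. -1.] clock 11.225
shift(mm, present axes) [ 1.7  1.3 -2.9] turn [-0.    0.    0.31] F [-0.1  0.5  0.3] open 0.0516
```

View pics/w6.png

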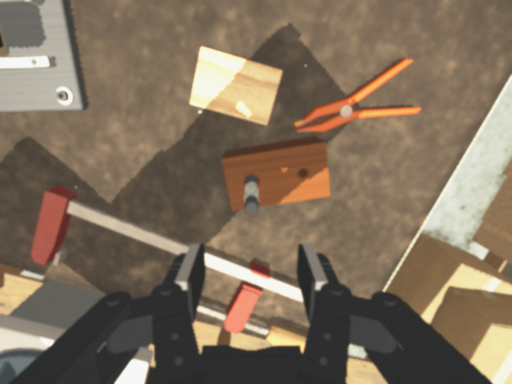

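move_arm([
  [[0, 1.0, 40], [0, 0, 0]],
  [[0, 0, 45], [0, 0, 0]],
  [[0, 0, 35], [0, 0, 0]],
  [[0, 0, 7], [0, 0, 0]],
  [[0, 0, 0], [0, 0, 0]],
])

```text
clock: 11.85
ee_pos: [0.5141, -0.2285, 0.0808]
tool_rot: [0.0, 0.989, 0.148, 0.0]
ft_force: [-0.3, -0.3, 0.5]
opening: 0.0514
```

```bash
python3 - <<'E'
from h import *
s=snapshot('wrist');save(s,'w7');s=snapshot('side')
cv2.imwrite('pics/s7.png',cv2.resize(s['frame'][190:310,220:340],None,fx=5,fy=5,interpolation=cv2.INTER_CUBIC)[:,:,::-1])
plan([.5135,-.228,.08],-73.3)
E
```

```text
now [ 0.5145 -0.2287  0.0816] yawy -72.99 zaxis [ 0.002  -0.0011 -1.    ] clock 11.95
shift(mm, present axes) [-0.8 -1.   1.6] turn [ 0.09 -0.09  0.31] F [ 0.3 -0.3  0.2] open 0.051
```

View pics/w7.png

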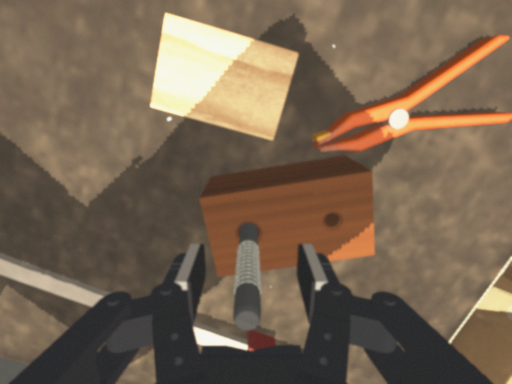

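View pics/s7.png

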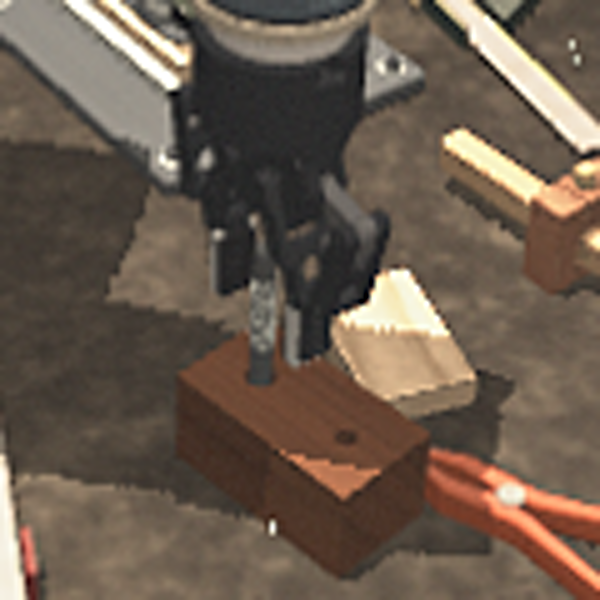

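move_arm([
  [[0, 0, 0], [0, 0, 0]],
  [[0, 0, 0], [0, 0, 0]],
  [[0, 0, 0], [0, 0, 0]],
  [[0, 0, 0], [0, 0, 0]],
  [[0, 0, 0], [0, 0, 0]],
], claw=1)

```text
clock: 12.58
ee_pos: [0.5141, -0.2285, 0.0807]
tool_rot: [0.0, 0.989, 0.148, 0.0]
ft_force: [-0.7, 0.1, 6.2]
opening: 0.0107
```

```bash
python3 - <<'E'
from h import *
plan([.5135,-.228,.08],-73.3);print(sense()['torque'])
E
```

```text
now [ 0.5141 -0.2285  0.0807] yawy -73.0 zaxis [ 9.e-04 -5.e-04 -1.e+00] clock 12.575
shift(mm, present axes) [-0.5 -0.7  0.7] turn [ 0.04 -0.04  0.3 ] F [-0.7  0.1  6.2] open 0.0107
[0.0027656  0.17395516 0.02383306]
```

move_arm([
  [[0, 0, -15], [0, 0, 0]],
  [[0, 0, -35], [0, 0, 0]],
  [[0, 0, -50], [0, 0, 0]],
  [[0, 0, -50], [0, 0, 0]],
  [[0, 0, 0], [0, 0, 0]],
])

```text
clock: 13.2
ee_pos: [0.5151, -0.229, 0.2346]
tool_rot: [0.002, 0.989, 0.148, 0.003]
ft_force: [0.8, -0.2, -1.3]
opening: 0.0105
```

```bash
python3 - <<'E'
from h import *
rows([.584,.060,.225],-73,8)
E
```

```text
now [ 0.5151 -0.229   0.2346] yawy -72.99 zaxis [ 0.0064 -0.0035 -1.    ] clock 13.2
shift(mm, present axes) [ 150.3 -256.3    9. ] turn [ 0.3  -0.29  0.01] F [ 0.8 -0.2 -1.3] open 0.0105
[[[19, -32, 1], [0, 0, 0.0]], [[19, -32, 1], [0, 0, 0.0]], [[19, -32, 1], [0, 0, 0.0]], [[19, -32, 1], [0, 0, 0.0]], [[19, -32, 1], [0, 0, 0.0]], [[19, -32, 1], [0, 0, 0.0]], [[19, -32, 1], [0, 0, 0.0]], [[19, -32, 1], [0, 0, 0.0]]]
```

move_arm([
  [[19, -32, 1], [0, 0, 0]],
  [[19, -32, 1], [0, 0, 0]],
  [[19, -32, 1], [0, 0, 0]],
  [[19, -32, 1], [0, 0, 0]],
  [[19, -32, 1], [0, 0, 0]],
  [[19, -32, 1], [0, 0, 0]],
  [[18, -32, 1], [0, 0, 0]],
  [[18, -32, 1], [0, 0, 0]],
  [[0, 0, 10], [0, 0, 0]],
  [[0, 0, 9], [0, 0, 0]],
  [[0, 0, 0], [0, 0, 0]],
])

```text
clock: 14.58
ee_pos: [0.5817, 0.0595, 0.2019]
tool_rot: [-0.0, 0.989, 0.147, -0.001]
ft_force: [-0.3, 0.2, -1.2]
opening: 0.0108
```

```bash
cat > look.py <<'E'
from h import *
import sys
n=sys.argv[1]
s=snapshot('wrist');save(s,'w'+n);d=snapshot('side');P=cloud(s);st=sense()
S=dict(wrist=s,side=d)
for p in ['punch_tip','button_well']:
  obs=[]
  for k in S:
    for l in landmark_of(k,p)[:1]: print(p,k,round(l['conf'],2),np.round(l['location'],1),at_z(S[k],l['location'],.105).round(4)); obs.append((S[k],l['location']))
  if len(obs)>1: print(' tri',tri(obs).round(4))
cv2.imwrite('pics/s'+n+'.png',cv2.resize(d['frame'][130:210,215:315],None,fx=7,fy=7,interpolation=cv2.INTER_CUBIC)[:,:,::-1])
cv2.imwrite('pics/wz'+n+'.png',cv2.resize(s['frame'][130:290,170:340],None,fx=4,fy=3.75,interpolation=cv2.INTER_CUBIC)[:,:,::-1])
plan([.584,.060,.2],-73)
E
python3 look.py 8
```

```text
punch_tip wrist 0.9 [208.1 250.1] [0.5718 0.0548 0.105 ]
punch_tip side 0.62 [174.2 262.9] [0.5974 0.1061 0.105 ]
 tri [0.5822 0.0583 0.1343]
button_well wrist 0.59 [194.4 247.8] [0.5839 0.0607 0.105 ]
button_well side 0.6 [183.9 264.6] [0.5851 0.0508 0.105 ]
 tri [0.5852 0.0592 0.101 ]
now [0.5825 0.0601 0.2034] yawy -73.02 zaxis [ 5.e-04 -0.e+00 -1.e+00] clock 14.875
shift(mm, present axes) [1.4 0.5 3.4] turn [ 0.01 -0.03 -0.02] F [-1.   0.1 -1.2] open 0.0105
```

View pics/s8.png

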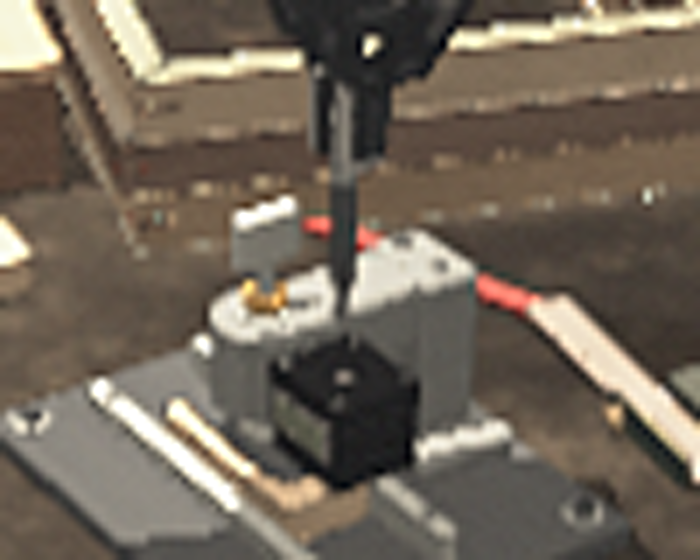

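View pics/wz8.png

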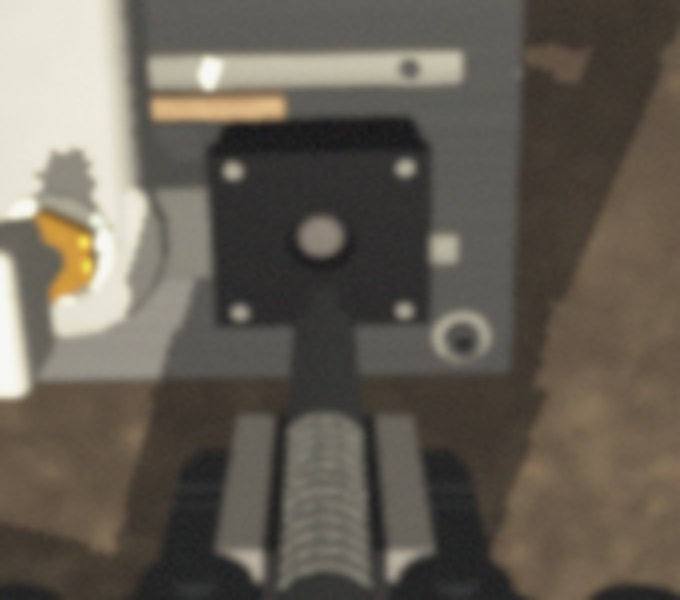

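```bash
python3 - <<'E'
from h import *
s=snapshot('wrist');d=snapshot('side');st=sense();p=st['ee_pos'].copy();print(p)
for x,y,z in [(p[0],p[1],p[2]-.0707),(p[0]+.003,p[1],p[2]-.0707),(.584,.060,.102),(.5855,.0597,.102)]:
  a=proj(s,[x,y,z])[0];b=proj(d,[x,y,z])[0]
  print((x,y,z),'w',a.round(1),'zoom',((a[1]-170)*4,(a[0]-130)*3.75),'side zoom',((b[1]-215)*7,(b[0]-130)*7))
E
```

```text
[0.58242888 0.06021678 0.20331181]
(np.float64(0.5824288768590419), np.float64(0.06021677766790246), np.float64(0.13261180503467374)) w [207.6 247.8] zoom (np.float64(311.228744717405), np.float64(291.12170938657675)) side zoom (np.float64(335.643634806945), np.float64(310.8985356020637))
(np.float64(0.5854288768590419), np.float64(0.06021677766790246), np.float64(0.13261180503467374)) w [204.4 248.9] zoom (np.float64(315.47053477481654), np.float64(278.83902422123185)) side zoom (np.float64(342.4542343796667), np.float64(309.90818110868406))
(0.584, 0.06, 0.102) w [194.3 248.8] zoom (np.float64(315.39380305913494), np.float64(241.0655471721301)) side zoom (np.float64(337.9486465244201), np.float64(372.695532274582))
(0.5855, 0.0597, 0.102) w [192.9 249.6] zoom (np.float64(318.5359354391377), np.float64(235.853557748505)) side zoom (np.float64(341.52018758022797), np.float64(372.5434400357715))
```

```bash
python3 - <<'E'
from h import *
s=snapshot('wrist');d=snapshot('side');st=sense();p=st['ee_pos'].copy();print(p)
# precise button centroid in wrist: 
g=s['frame'].astype(int).sum(2); sub=g[183:203,240:262]; m=(sub>260); print(m.sum(), (np.argwhere(m).mean(0)+[183,240]))
b=np.argwhere(m).mean(0)+[183,240]
print('button w',at_z(s,b,.102),'tip w',at_z(s,[208.1,250.1],p[2]-.0707))
P=cloud(s)
Q=(P-p)@Rt(st).as_matrix()
for lo in (.02,.03,.04,.05,.06):
  mm=(Q[...,2]>lo)&(Q[...,2]<lo+.01)&(abs(Q[...,0])<.015)&(abs(Q[...,1])<.015);q=Q[mm];print(lo,len(q),q[:,:2].mean(0).round(4),q[:,1].min().round(4),q[:,1].max().round(4),q[:,0].max().round(4))
E
```

```text
[0.58241285 0.06033591 0.20323656]
89 [193.40449438 250.23595506]
button w [0.58515641 0.05919597 0.102     ] tip w [0.58253587 0.05845753 0.13253656]
0.02 105 [0.0038 0.0021] -0.0036 0.0079 0.0055
0.03 92 [0.0039 0.0021] -0.0039 0.0076 0.0055
0.04 77 [0.0038 0.0019] -0.0034 0.0078 0.0057
0.05 9 [0.0019 0.0019] -0.0006 0.0063 0.0027
0.06 25 [0.0015 0.0019] -0.0007 0.0042 0.0026
```

move_arm([
  [[2.2, 0, 0], [0, 0, 0]],
  [[0, 0, 12], [0, 0, 0]],
  [[0, 0, 10], [0, 0, 0]],
  [[0, 0, 0], [0, 0, 0]],
  [[0, 0, 0], [0, 0, 0]],
])

```text
clock: 15.7
ee_pos: [0.5845, 0.061, 0.1811]
tool_rot: [0.0, 0.989, 0.148, -0.0]
ft_force: [-0.3, 0.1, -1.3]
opening: 0.0102
```

```bash
python3 look.py 9
```

```text
punch_tip wrist 0.85 [209.1 253. ] [0.5825 0.056  0.105 ]
punch_tip side 0.62 [180.7 260.2] [0.578  0.0717 0.105 ]
 tri [0.5793 0.0589 0.1102]
button_well wrist 0.67 [205.9 250. ] [0.5845 0.0593 0.105 ]
button_well side 0.96 [182.1 264.2] [0.5871 0.0608 0.105 ]
 tri [0.5858 0.0591 0.1065]
now [0.5845 0.061  0.1813] yawy -72.99 zaxis [ 4.e-04 -0.e+00 -1.e+00] clock 16.0
shift(mm, present axes) [ -0.8   0.8 -18.7] turn [ 0.01 -0.02  0.01] F [ 0.5 -0.4 -1.4] open 0.0104
```

View pics/s9.png

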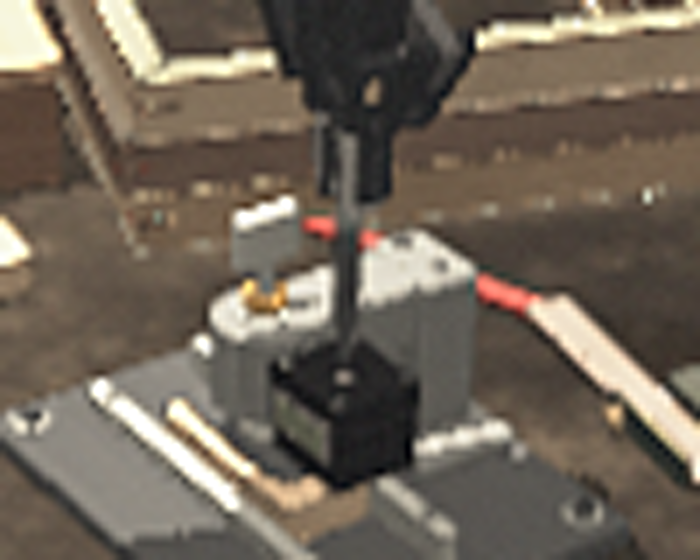

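View pics/wz9.png

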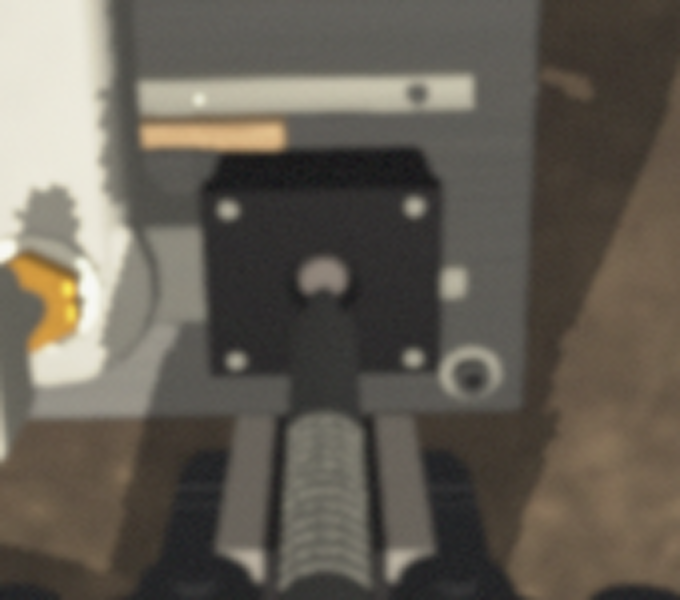

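```bash
python3 - <<'E'
from h import *
s=snapshot('wrist');st=sense();p=st['ee_pos'].copy();print(p)
g=s['frame'].astype(int).sum(2)[194:214,240:262]; m=g>260; 
a=np.argwhere(m)+[194,240];print(m.sum(),a.min(0),a.max(0),a.mean(0))
t=at_z(s,[209,251.3],p[2]-.0707);b=at_z(s,[204.1,250.6],.102);print(t,b,b-t, (b-t)@Rt(st).as_matrix())
P=cloud(s);Q=(P-p)@Rt(st).as_matrix()
mm=(Q[...,2]>.055)&(Q[...,2]<.0695)&(abs(Q[...,0])<.015)&(abs(Q[...,1])<.012);q=Q[mm];print(len(q),q.mean(0),q.max(0),np.median(P[200:206,247:254,2]))
E
```

```text
[0.58449471 0.06101461 0.18124247]
87 [199 245] [207 256] [203.05747126 250.20689655]
[0.58418499 0.05806345 0.11054247] [0.58510873 0.05895325 0.102     ] [ 0.00092374  0.00088979 -0.00854247] [ 0.00114151 -0.00058172  0.00854268]
33 [0.00165141 0.00167633 0.06293622] [0.00245263 0.00409055 0.06805721] 0.10246220261074174
```

move_arm([
  [[1, -0.5, 0], [0, 0, 0]],
  [[0, 0, 8], [0, 0, 0]],
  [[0, 0, 2], [0, 0, 0]],
  [[0, 0, 2], [0, 0, 0]],
  [[0, 0, 1.5], [0, 0, 0]],
  [[0, 0, 0], [0, 0, 0]],
])

```text
clock: 16.8
ee_pos: [0.5853, 0.0618, 0.1677]
tool_rot: [-0.0, 0.989, 0.148, 0.0]
ft_force: [-1.2, 0.3, 2.9]
opening: 0.0104
```

```bash
python3 look.py 10
```

```text
punch_tip wrist 0.87 [209.9 247.2] [0.5862 0.0627 0.105 ]
punch_tip side 0.65 [185.  261.9] [0.5756 0.0471 0.105 ]
 tri [0.5814 0.062  0.0947]
button_well wrist 0.66 [213.8 249.8] [0.5837 0.0597 0.105 ]
button_well side 0.58 [181.  263.5] [0.587  0.0674 0.105 ]
 tri [0.585  0.0604 0.1093]
now [0.5853 0.0618 0.1677] yawy -73.0 zaxis [ 1.e-04  0.e+00 -1.e+00] clock 17.1
shift(mm, present axes) [ -1.8   1.3 -32.3] turn [ 0.   -0.01  0.  ] F [-0.8  0.9  2.5] open 0.0104
```

View pics/wz10.png

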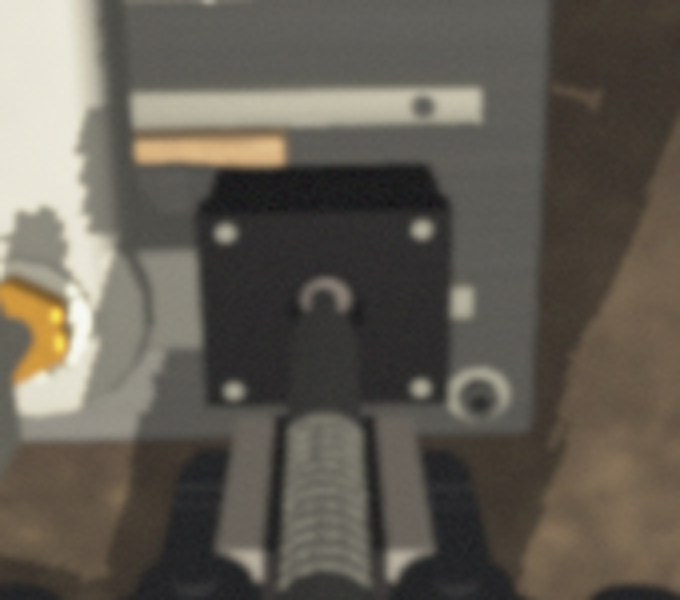

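move_arm([
  [[0, 0, 1], [0, 0, 0]],
  [[0, 0, 1], [0, 0, 0]],
  [[0, 0, 1], [0, 0, 0]],
  [[0, 0, 0], [0, 0, 0]],
])

```text
clock: 17.6
ee_pos: [0.5861, 0.0618, 0.1665]
tool_rot: [0.0, 0.989, 0.148, 0.001]
ft_force: [-4.2, 0.2, 18.4]
opening: 0.0105
```

```bash
python3 -c "
from h import *
plan([.584,.060,.2],-73)"
```

```text
now [0.5861 0.0618 0.1665] yawy -72.99 zaxis [ 2.7e-03  1.0e-04 -1.0e+00] clock 17.6
shift(mm, present axes) [ -2.4   1.2 -33.5] turn [ 0.04 -0.15  0.01] F [-4.2  0.2 18.4] open 0.0105
```

move_arm([
  [[0, 0, 0], [0, 0, 0]],
  [[0, 0, 0], [0, 0, 0]],
  [[0, 0, -10], [0, 0, 0]],
  [[0, 0, -25], [0, 0, 0]],
  [[0, 0, -30], [0, 0, 0]],
  [[0, 0, 0], [0, 0, 0]],
  [[0, 0, 0], [0, 0, 0]],
])

```text
clock: 18.48
ee_pos: [0.5847, 0.0617, 0.2284]
tool_rot: [-0.0, 0.989, 0.148, -0.001]
ft_force: [-0.6, -0.4, -1.5]
opening: 0.0103
```

```bash
python3 -c "
from h import *
s=snapshot('wrist');save(s,'w11');st=sense();P=cloud(s)
Q=(P-st['ee_pos'])@Rt(st).as_matrix()
for lo in (.02,.03,.04,.06):
  mm=(Q[...,2]>lo)&(Q[...,2]<lo+.01)&(abs(Q[...,0])<.015)&(abs(Q[...,1])<.015);q=Q[mm];print(lo,len(q),q[:,:2].mean(0).round(4))
rows([.5141,-.2285,.2346],-73,8)"
```

```text
0.02 108 [0.004  0.0019]
0.03 94 [0.0039 0.002 ]
0.04 74 [0.0039 0.002 ]
0.06 25 [0.0015 0.0017]
now [0.5847 0.0617 0.2282] yawy -73.0 zaxis [-2.1e-03 -1.0e-04 -1.0e+00] clock 18.525
shift(mm, present axes) [-152.3  256.9   -6.2] turn [-0.03  0.12  0.  ] F [-0.5 -0.2 -1.2] open 0.0105
[[[-19, 32, -1], [0, 0, 0.0]], [[-19, 32, -1], [0, 0, 0.0]], [[-19, 32, -1], [0, 0, 0.0]], [[-19, 32, -1], [0, 0, 0.0]], [[-19, 32, -1], [0, 0, 0.0]], [[-19, 32, -1], [0, 0, 0.0]], [[-19, 32, -1], [0, 0, 0.0]], [[-19, 32, -1], [0, 0, 0.0]]]
```

View pics/w11.png

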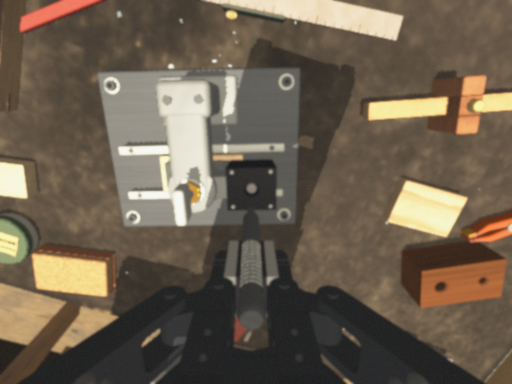

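Punch unchanged in the grip; the button is out again and the stand's hole shows at (439,286). Going back to the stand.

move_arm([
  [[-19, 32, -1], [0, 0, 0]],
  [[-19, 32, -1], [0, 0, 0]],
  [[-19, 32, -1], [0, 0, 0]],
  [[-19, 32, -1], [0, 0, 0]],
  [[-19, 32, 0], [0, 0, 0]],
  [[-19, 32, 0], [0, 0, 0]],
  [[-19, 32, 0], [0, 0, 0]],
  [[-19, 33, 0], [0, 0, 0]],
  [[0, 0, 0], [0, 0, 0]],
  [[0, 0, 0], [0, 0, 0]],
  [[0, 0, 0], [0, 0, 0]],
])

```text
clock: 19.9
ee_pos: [0.5152, -0.2275, 0.2333]
tool_rot: [-0.0, 0.989, 0.148, -0.0]
ft_force: [0.2, 0.4, -1.6]
opening: 0.0105
```

```bash
python3 -c "
from h import *
plan([.5141,-.2285,.0807],-73)"
```

```text
now [ 0.5152 -0.2275  0.2333] yawy -72.94 zaxis [-5.e-04  4.e-04 -1.e+00] clock 19.9
shift(mm, present axes) [ -1.3   0.7 152.6] turn [-0.03  0.02  0.06] F [ 0.2  0.4 -1.6] open 0.0105
```

move_arm([
  [[-1.3, 0.7, 30], [0, 0, 0]],
  [[0, 0, 35], [0, 0, 0]],
  [[0, 0, 23], [0, 0, 0]],
  [[0, 0, 0], [0, 0, 0]],
  [[0, 0, 0], [0, 0, 0]],
  [[0, 0, 0], [0, 0, 0]],
])

```text
clock: 20.65
ee_pos: [0.5146, -0.2296, 0.1468]
tool_rot: [0.001, 0.989, 0.148, 0.001]
ft_force: [-0.5, 0.5, -0.9]
opening: 0.0103
```

```bash
python3 -c "
from h import *
plan([.5141,-.2285,.0807],-73)
s=snapshot('wrist')
for p in ('punch_tip','stand_hole'):
  for l in landmark_of('wrist',p)[:1]: print(p,l['conf'],l['location'],at_z(s,l['location'],.055 if p!='punch_tip' else .075))
cv2.imwrite('pics/wz12.png',cv2.resize(s['frame'][130:290,170:340],None,fx=4,fy=3.75,interpolation=cv2.INTER_CUBIC)[:,:,::-1])
"
```

```text
now [ 0.5146 -0.2296  0.1468] yawy -72.98 zaxis [ 1.7e-03 -9.0e-04 -1.0e+00] clock 20.65
shift(mm, present axes) [-0.3 -1.3 66.1] turn [ 0.08 -0.08  0.02] F [-0.5  0.5 -0.9] open 0.0103
punch_tip 0.96 [208.9, 249.0] [ 0.51350805 -0.2308782   0.075     ]
stand_hole 0.79 [199.5, 244.3] [ 0.51343611 -0.22642493  0.055     ]
```

View pics/wz12.png

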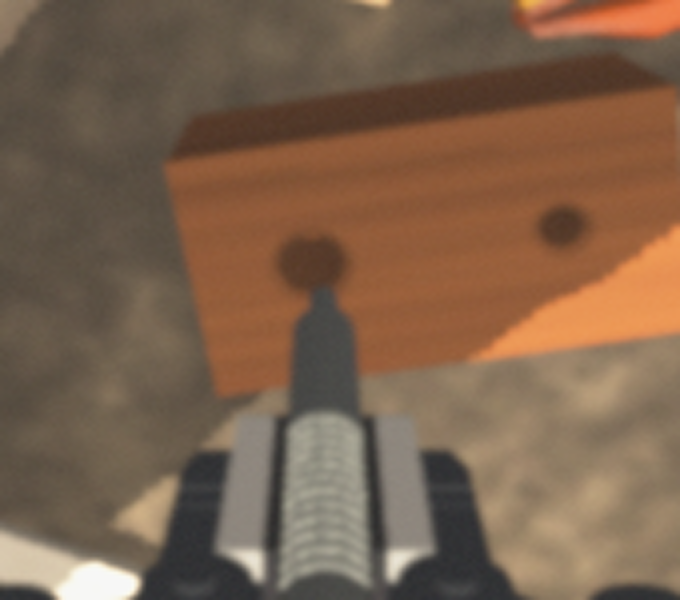

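```bash
python3 -c "
from h import *
s=snapshot('wrist');st=sense();M=Rt(st).as_matrix();print(st['ee_pos'])
f=s['frame'].astype(int)
sub=f[185:216,232:268,0];print(sub[::2,::2])
m=(sub<95);m[19:]=False
a=np.argwhere(m)+[185,232];print(a.min(0),a.max(0),a.mean(0))
h=at_z(s,[200.4,248.3],.055);t=at_z(s,[208.9,250.8],st['ee_pos'][2]-.0707);print(h,t,(h-t)@M)
plan([.5141,-.2285,.0807],-73)
"
```

```text
[ 0.5141888  -0.22956973  0.14606895]
[[143 145 144 145 146 147 146 145 144 144 142 142 142 138 140 138 137 135]
 [145 144 145 141 144 142 141 141 140 139 138 138 139 136 136 137 139 139]
 [142 142 140 139 140 139 138 139 137 138 139 140 139 140 141 140 141 144]
 [139 139 138 141 138 133 127 127 126 126 133 140 145 146 145 148 148 146]
 [141 142 143 141 133 119 105 106 111 103 108 124 143 147 146 147 147 148]
 [145 145 148 139 119 100  91  89  88  88  89 102 128 143 145 146 144 145]
 [147 148 147 132 106  91  89  87  88  87  86  89 114 137 143 146 145 144]
 [147 145 143 128 102  89  88  90  87  85  85  86 108 132 145 146 145 144]
 [147 145 142 128 103  90  90  90  87  88  88  87 112 136 146 149 149 150]
 [147 146 143 135 115  93  91  89  88  87  85  94 117 140 150 149 150 150]
 [149 148 147 141 131 108  95  89  85  85  87 111 129 145 149 150 151 150]
 [148 149 149 147 139 129 120 106  83  75  88 122 141 149 149 152 151 152]
 [147 147 148 148 146 143 139 128  83  71  77 123 152 154 155 154 155 153]
 [147 149 152 151 152 152 152 134  83  71  76 113 149 151 154 151 150 149]
 [153 156 154 153 154 154 140 102  74  72  75  86 121 144 148 146 145 146]
 [153 150 150 151 150 144 107  76  72  72  73  75  88 131 147 148 147 148]]
[194 241] [203 255] [198.83464567 247.8503937 ]
[ 0.51344384 -0.22998457  0.055     ] [ 0.51388853 -0.23215962  0.07536895] [ 0.00019986 -0.00222062  0.02036791]
now [ 0.5142 -0.2296  0.1461] yawy -73.0 zaxis [ 7.e-04 -3.e-04 -1.e+00] clock 20.85
shift(mm, present axes) [ 0.2 -1.1 65.4] turn [ 0.03 -0.03  0.  ] F [-0.3 -1.   0.7] open 0.0102
```

move_arm([
  [[0.3, -1.6, 0], [0, 0, 0]],
  [[0, 0, 15], [0, 0, 0]],
  [[0, 0, 13], [0, 0, 0]],
  [[0, 0, 7], [0, 0, 0]],
  [[0, 0, 5], [0, 0, 0]],
  [[0, 0, 0], [0, 0, 0]],
])

```text
clock: 21.6
ee_pos: [0.5138, -0.2278, 0.1053]
tool_rot: [-0.0, 0.989, 0.148, -0.0]
ft_force: [-0.4, -0.5, -0.8]
opening: 0.0103
```

```bash
python3 -c "
from h import *
plan([.5141,-.2285,.0807],-73);print(sense()['torque'])
s=snapshot('wrist')
cv2.imwrite('pics/wz13.png',cv2.resize(s['frame'][130:290,170:340],None,fx=4,fy=3.75,interpolation=cv2.INTER_CUBIC)[:,:,::-1])
"
```

```text
now [ 0.5138 -0.2278  0.1053] yawy -73.0 zaxis [-4.e-04  2.e-04 -1.e+00] clock 21.6
shift(mm, present axes) [ 0.1  0.8 24.6] turn [-0.02  0.02  0.  ] F [-0.4 -0.5 -0.8] open 0.0103
[-0.02729802 -0.00256344 -0.0301406 ]
```

View pics/wz13.png

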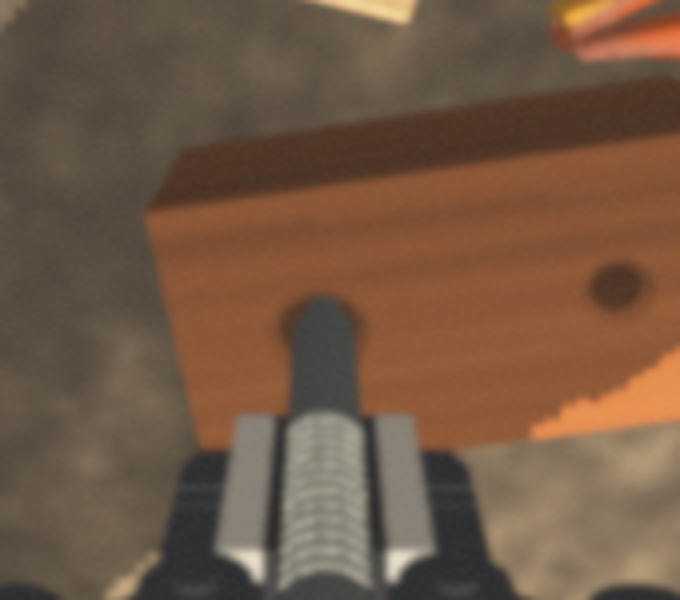

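move_arm([
  [[0, 0, 8], [0, 0, 0]],
  [[0, 0, 8], [0, 0, 0]],
  [[0, 0, 6], [0, 0, 0]],
  [[0, 0, 1.5], [0, 0, 0]],
  [[0, 0, 0], [0, 0, 0]],
])

```text
clock: 22.28
ee_pos: [0.5139, -0.2279, 0.0821]
tool_rot: [-0.0, 0.989, 0.148, -0.0]
ft_force: [-0.6, 0.2, -0.5]
opening: 0.0105
```

```bash
python3 -c "
from h import *
plan([.5141,-.2285,.0807],-73);print(sense()['torque'])
"
```

```text
now [ 0.5139 -0.2279  0.0821] yawy -73.0 zaxis [-0.  0. -1.] clock 22.275
shift(mm, present axes) [0.  0.7 1.4] turn [-0.  0.  0.] F [-0.6  0.2 -0.5] open 0.0105
[ 0.00828705 -0.02069707 -0.03385941]
```

Inserted freely. Release and rise.

move_arm([
  [[0, 0, 0], [0, 0, 0]],
  [[0, 0, 0], [0, 0, 0]],
  [[0, 0, 0], [0, 0, 0]],
  [[0, 0, 0], [0, 0, 0]],
  [[0, 0, 0], [0, 0, 0]],
  [[0, 0, -30], [0, 0, 0]],
  [[0, 0, -50], [0, 0, 0]],
  [[0, 0, -50], [0, 0, 0]],
  [[0, 0, 0], [0, 0, 0]],
], claw=-0.2)

```text
clock: 23.4
ee_pos: [0.5154, -0.2286, 0.2159]
tool_rot: [0.002, 0.989, 0.148, 0.003]
ft_force: [0.8, 0.1, -0.8]
opening: 0.0514
```

```bash
python3 -c "
from h import *
s=snapshot('wrist');save(s,'w14');P=cloud(s)
m=(P[...,2]>.125)&(P[...,2]<.15)&(abs(P[...,0]-.515)<.025)&(abs(P[...,1]+.228)<.025);q=P[m];print(len(q),np.nanmax(q[:,2]))
m=(P[...,2]>.132)&m;print(P[m].mean(0))
rows([.5645,.1172,.225],-71.3,8)"
```

```text
173 0.13795111721742329
[ 0.51481532 -0.23001452  0.13583093]
now [ 0.5144 -0.2281  0.2135] yawy -72.99 zaxis [ 0.0027 -0.0015 -1.    ] clock 23.45
shift(mm, present axes) [ 149.  -315.6  -11.9] turn [ 0.13 -0.12 -1.69] F [ 0.5  0.3 -0.6] open 0.0511
[[[19, -39, -1], [0, 0, -0.2]], [[19, -39, -1], [0, 0, -0.2]], [[19, -39, -1], [0, 0, -0.2]], [[19, -39, -1], [0, 0, -0.2]], [[19, -39, -1], [0, 0, -0.2]], [[19, -39, -1], [0, 0, -0.2]], [[19, -39, -1], [0, 0, -0.2]], [[20, -39, -1], [0, 0, -0.2]]]
```

View pics/w14.png

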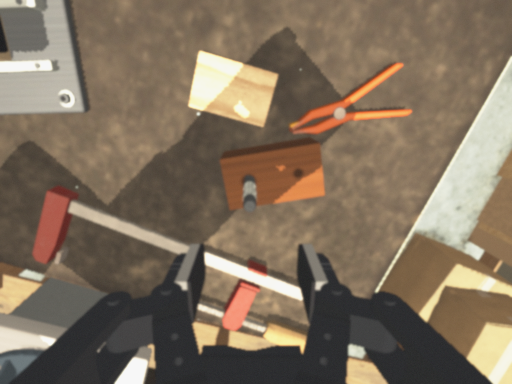

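move_arm([
  [[19, -39, -1], [0, 0, -0.2]],
  [[19, -39, -1], [0, 0, -0.2]],
  [[19, -39, -1], [0, 0, -0.2]],
  [[19, -39, -1], [0, 0, -0.2]],
  [[19, -39, -1], [0, 0, -0.2]],
  [[19, -39, -1], [0, 0, -0.2]],
  [[19, -39, 0], [0, 0, -0.2]],
  [[18, -41, 0], [0, 0, -0.2]],
  [[0, 0, 0], [0, 0, 0]],
  [[0, 0, 0], [0, 0, 0]],
  [[0, 0, 0], [0, 0, 0]],
])

```text
clock: 24.82
ee_pos: [0.562, 0.1162, 0.2176]
tool_rot: [0.0, 0.987, 0.161, -0.0]
ft_force: [-0.3, -0.4, -0.4]
opening: 0.0514
```

```bash
python3 -c "
from h import *
s=snapshot('wrist');P=cloud(s)
m=(P[...,2]>.147)&(P[...,2]<.165)&(abs(P[...,0]-.567)<.03)&(abs(P[...,1]-.117)<.03)
q=P[m];print('spade',m.sum(),cv2.minAreaRect(q[:,:2].astype(np.float32)),q[:,2].mean())
rows([.563,.1182,.122],-71.3,4)"
```

```text
spade 491 ((0.5665979385375977, 0.11677834391593933), (0.0314643457531929, 0.00960511527955532), 18.720727920532227) 0.15563231834871508
now [0.5621 0.1162 0.2178] yawy -71.47 zaxis [-5.e-04 -2.e-04 -1.e+00] clock 24.875
shift(mm, present axes) [ 1.5 -1.7 95.8] turn [ 0.    0.03 -0.17] F [-0.5 -1.2  0.5] open 0.0512
[[[0, 0, 24], [0, 0, -0.0]], [[0, 0, 24], [0, 0, -0.0]], [[0, 0, 24], [0, 0, -0.0]], [[0, 0, 24], [0, 0, -0.0]]]
```

move_arm([
  [[3.5, -1, 30], [0, 0, 0]],
  [[0, 0, 35], [0, 0, 0]],
  [[0, 0, 25], [0, 0, 0]],
  [[0, 0, 6], [0, 0, 0]],
  [[0, 0, 0], [0, 0, 0]],
])

```text
clock: 25.5
ee_pos: [0.5655, 0.1189, 0.1226]
tool_rot: [0.0, 0.987, 0.161, 0.0]
ft_force: [1.0, -0.5, 0.4]
opening: 0.0513
```

move_arm([
  [[0, 0, 0], [0, 0, 0]],
  [[0, 0, 0], [0, 0, 0]],
  [[0, 0, 0], [0, 0, 0]],
  [[0, 0, 0], [0, 0, 0]],
  [[0, 0, 0], [0, 0, 0]],
  [[0, 0, 0], [0, 0, 0]],
], claw=1)

```text
clock: 26.25
ee_pos: [0.5658, 0.1187, 0.123]
tool_rot: [0.001, 0.987, 0.162, 0.001]
ft_force: [-0.3, -5.6, 5.6]
opening: 0.009
```

```bash
python3 -c "
from h import *
plan([.5655,.1185,.122],-71.3);st=sense();print(st['torque'],Rt(st).as_matrix().T@st['ft_force'],st['joint_positions'])"
```

```text
now [0.5658 0.1187 0.123 ] yawy -71.38 zaxis [ 1.6e-03 -8.0e-04 -1.0e+00] clock 26.25
shift(mm, present axes) [-0.3  0.1  1. ] turn [ 0.07 -0.07 -0.08] F [-0.3 -5.6  5.6] open 0.009
[-0.79020889  0.07604392  0.08502847] [-2.02811756  5.26324866 -5.57014032] [ 1.26707998e-01  5.24266702e-01  1.66924996e+00 -1.20811406e-03
  9.46568227e-01  1.37329534e+00]
```

move_arm([
  [[0, 0.4, -0.5], [0, 0, -6]],
  [[0, 0, 0], [0, 0, -8]],
  [[0, 0, 0], [0, 0, -8]],
  [[0, 0, 0], [0, 0, -8]],
  [[0, 0, 0], [0, 0, -8]],
  [[0, 0, 0], [0, 0, -7]],
  [[0, 0, 0], [0, 0, 0]],
])

```text
clock: 27.12
ee_pos: [0.5654, 0.1189, 0.1231]
tool_rot: [0.0, 0.85, 0.527, 0.0]
ft_force: [-1.5, 0.4, 4.6]
opening: 0.0086
```

```bash
python3 -c "
from h import *
plan([.5655,.1185,.122],18.7);st=sense();print(st['torque'],Rt(st).as_matrix().T@st['ft_force'])"
```

```text
now [0.5654 0.1189 0.1231] yawy -26.44 zaxis [ 4.e-04  1.e-04 -1.e+00] clock 27.125
shift(mm, present axes) [-0.3  0.3  1.1] turn [ 2.000e-02 -1.000e-02 -4.514e+01] F [-1.5  0.4  4.6] open 0.0086
[0.07819442 0.3627509  0.03081304] [-0.30131449 -1.57236424 -4.64264092]
```

move_arm([
  [[0, 0, 0], [0, 0, -8]],
  [[0, 0, 0], [0, 0, -8]],
  [[0, 0, 0], [0, 0, -8]],
  [[0, 0, 0], [0, 0, -8]],
  [[0, 0, 0], [0, 0, -8]],
  [[0, 0, 0], [0, 0, -5]],
  [[0, 0, 0], [0, 0, 0]],
  [[0, 0, 0], [0, 0, 0]],
  [[0, 0, 0], [0, 0, 0]],
])

```text
clock: 28.25
ee_pos: [0.5649, 0.1189, 0.123]
tool_rot: [-0.0, 0.585, 0.811, -0.0]
ft_force: [-4.5, -0.7, 5.7]
opening: 0.0091
```

```bash
python3 -c "
from h import *
plan([.5655,.1185,.122],18.7);st=sense();print(st['torque'],Rt(st).as_matrix().T@st['ft_force'],st['joint_velocities'].round(3))
s=snapshot('wrist');save(s,'w15');P=cloud(s)
m=(P[...,2]>.15)&(P[...,2]<.16)&(abs(P[...,0]-.567)<.03)&(abs(P[...,1]-.117)<.03)
q=P[m];print('spade',m.sum(),cv2.minAreaRect(q[:,:2].astype(np.float32)),q[:,2].mean())
d=snapshot('side');cv2.imwrite('pics/s15.png',cv2.resize(d['frame'][110:310,200:400],None,fx=3,fy=3,interpolation=cv2.INTER_CUBIC)[:,:,::-1])
t=snapshot('top');P=cloud(t);m=(P[...,2]>.125)&(P[...,2]<.15)&(abs(P[...,0]-.515)<.04)&(abs(P[...,1]+.227)<.04); print('punch',P[m].mean(0),m.sum());save(t,'t15')
"
```

```text
now [0.5649 0.1189 0.123 ] yawy 18.42 zaxis [-9.e-04 -0.e+00 -1.e+00] clock 28.25
shift(mm, present axes) [-0.6  0.5  1. ] turn [-0.05 -0.02 -0.28] F [-4.5 -0.7  5.7] open 0.0091
[-0.01854455  0.92817375  0.03188016] [ 0.72896007 -4.50499646 -5.71824776] [-0.001  0.    -0.    -0.001 -0.001 -0.002]
spade 1769 ((0.5626303553581238, 0.11883969604969025), (0.03054427169263363, 0.030553482472896576), 75.05194854736328) 0.15561819329905832
punch [ 0.5159357  -0.22859384  0.131916  ] 15
```

View pics/w15.png

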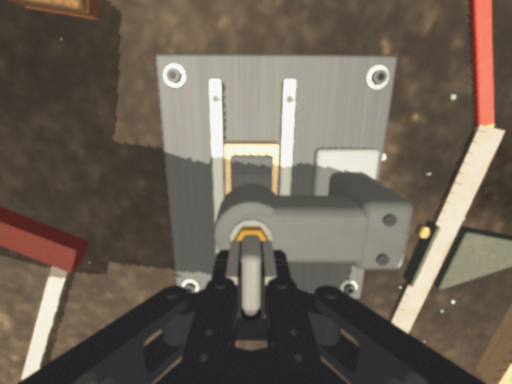

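View pics/s15.png

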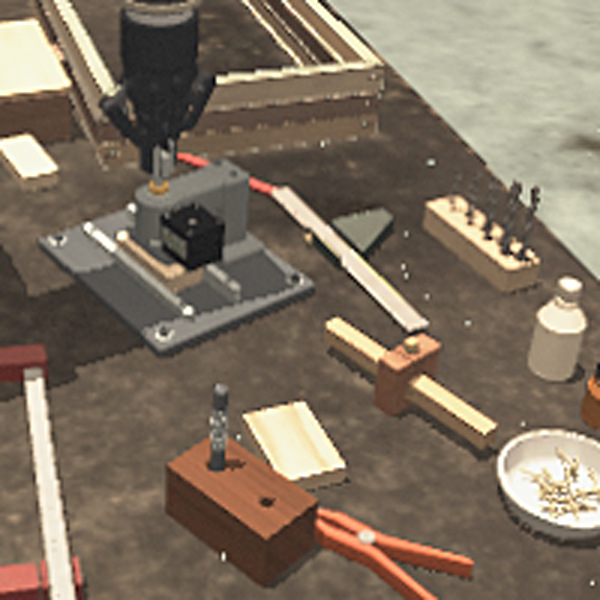

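The spade is pinched in the pads and stands 90° counter-clockwise from its seat (grip yaw −71.3° to +18.4°). The punch stands upright in its hole and everything is still.

```bash
python3 -c "
from station import close_job
print(close_job())"
```

```text
the job is handed in; nothing more can be done
None
```

I worked through all the steps and handed the job in at about 28 s; no verdict is given. My last checks found nothing failing.

- **Seating:** I turned the thumbscrew clockwise about 44° until it met the stop, where the torque rose to 1.3 N m. The spade then measured at 18.7° in the camera. It read the same again just before I backed it off.
- **Zeroing:** I pressed the button with the punch tip until the wrist force reached about 18 N. The pictures showed the tip centred on the button, and the button back out afterwards.
- **Punch:** It went back into its hole without side force. It stands upright, with its top at the same height as at the start.
- **Backing off:** I gripped the spade again and turned it counter-clockwise. The gripper's angle went from −71.4° to +18.4°, which is 89.8°. It is still there, pinched at 9.1 mm opening, with small forces. I did not measure the screw angle itself at the end, because the fingers cover the spade, so this figure relies on the pads not slipping.
- **Other items:** I saw nothing else moved in the pictures, but did not measure each item.

Two readings disagreed with what I was given or expected:

- **Fingertips:** In both the side and wrist cameras they stand about 30 mm farther back than stated. I set the grasp heights from what I measured.
- **Camera and grip positions:** They differed by about 2–3 mm for the spade and the punch tip. I corrected this by lining things up in the pictures.

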